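Find the loaded slide canister

TASK

One of the three closed look-alike canisters leaning in the sloping rack is loaded with slides, the other two hold only empty carriers. Working from the robot's left to its right, lift each one clear of its pocket for a moment to feel its weight and put it back before lifting the next; then set the heavy one down upright in the steel tray, without dropping it, and leave the two light ones in their own pockets. Do not disturb the other things on the bench.

Things in the scene. Friction and masses are not known exactly. Their poses are not given: they have to be found in the camera images.
- canister_1: left-hand one (robot's left, rack +y) of three identical closed aluminium tins, 46 x 46 x 92 mm tall, dark seam 14 mm below the flat top. Starts leaning in its pocket, top 0.52 rad (30 deg) towards the robot. Origin: centre of underside; z up its long axis, y along the rack to the left. Stiff: grip across the y faces (46 mm apart), about 70 mm above the underside, 40 N is fine.
- canister_2: middle canister: same tin, frame and lean as canister_1. Any of the three may be the loaded one. Total mass of a canister: 0.14 to 0.20 kg with an empty carrier inside, 0.38 to 0.53 kg when loaded. The carrier inside has about 2 mm of play.
- canister_3: right-hand canister (robot's right, rack -y): same tin, frame, lean and possible masses as the others.
- rack: fixed white rack, 380 mm wide, 140 deep. Its floor rises away from the robot at 30 deg, with three pockets at rack y = +100, 0, -100 mm; a canister's underside centre stands at rack (0, y, 55 mm). Pockets 54 x 54 mm inside, tins rest on the near wall: 8 mm play behind, 4 each side. Walls 6 mm thick; square to the slope the near one is 30 mm high, others 15. Origin: base centre on the bench, x away from the robot, z up.
- hood (a point): centre of the underside of the fixed lamp hood over the rack: 42 mm deep (x), 380 long, 21 thick, on end posts 24 x 10 mm at rack y = +-184, x = 12 mm. It lies at rack (+1, 0, 204 mm). It blocks a gripper coming straight down on the canisters; a tool leaning like them (25 to 30 deg, fingers pointing down and away from the robot) passes in front of it.
- tray: fixed open steel tray, 100 x 100 mm outside, 18 mm high, walls and floor 5 mm thick, 90 x 90 mm inside. Origin: centre of its underside on the bench, z up.
- dropper: bystander, loose: amber dropper bottle, 32 mm across, 62 mm high. Origin: centre of its underside.
- jar: bystander, loose: white screw-top jar, 52 mm across, 70 mm high. Origin: centre of its underside.
- carton: bystander, loose: cardboard carton 80 x 55 x 35 mm. Origin: centre of its underside.
- beaker: bystander, loose: glass beaker, 66 mm across, 80 mm high. Origin: centre of its underside.
- objective: bystander, loose: steel microscope objective, 32 mm across, 40 mm high. Origin: centre of its underside.
- tissue_box: bystander, loose: paper tissue box 100 x 130 x 70 mm. Origin: centre of its underside.
There are look-alikes about, which are no part of the job. What is shaped like the canister_1 but red is not meant.

How it is judged:
On the way, in this order (a step that is already met when the one before it is completed fails the run):
1. the left-hand canister is held lifted clear of its pocket while the other two stand in theirs (z of canister_1 in the frame of rack above 0.082 m and contact force between canister_1 and the fingers above 0.3 N and distance of each of canister_2, canister_3 from where it was at the start of the episode below 0.014 m), for 0.2 s.
2. the middle canister is held lifted clear of its pocket while the other two stand in theirs (z of canister_2 in the frame of rack above 0.082 m and contact force between canister_2 and the fingers above 0.3 N and distance of each of canister_1, canister_3 from where it was at the start of the episode below 0.014 m), for 0.2 s.
3. the right-hand canister is held lifted clear of its pocket while the other two stand in theirs (z of canister_3 in the frame of rack above 0.082 m and contact force between canister_3 and the fingers above 0.3 N and distance of each of canister_1, canister_2 from where it was at the start of the episode below 0.014 m), for 0.2 s.
4. a canister is held upright in the tray, within about 8 mm of its floor, before it is let go ((((x of canister_1 in the frame of tray between -0.03 and 0.03 m and y of canister_1 in the frame of tray between -0.03 and 0.03 m and angle between canister_1's own z axis and vertical below 0.15 rad) and z of canister_1 in the frame of tray below 0.013 m and contact force between canister_1 and the fingers above 0.3 N) or ((x of canister_2 in the frame of tray between -0.03 and 0.03 m and y of canister_2 in the frame of tray between -0.03 and 0.03 m and angle between canister_2's own z axis and vertical below 0.15 rad) and z of canister_2 in the frame of tray below 0.013 m and contact force between canister_2 and the fingers above 0.3 N) or ((x of canister_3 in the frame of tray between -0.03 and 0.03 m and y of canister_3 in the frame of tray between -0.03 and 0.03 m and angle between canister_3's own z axis and vertical below 0.15 rad) and z of canister_3 in the frame of tray below 0.013 m and contact force between canister_3 and the fingers above 0.3 N))), for 0.05 s.
At the end, for the whole second after the job is handed in: The loaded canister (the only one that weighs more than 2.7 N on the tray) stands upright (within 0.15 rad) flat on the floor of the tray, within the tray's walls, released and at rest; the two empty ones are at rest in their own pockets, within 14 mm of where they started ((((x of canister_1 in the frame of tray between -0.03 and 0.03 m and y of canister_1 in the frame of tray between -0.03 and 0.03 m and angle between canister_1's own z axis and vertical below 0.15 rad) and z of canister_1 in the frame of tray below 0.009 m and contact force between canister_1 and tray above 2.7 N and linear speed of each of canister_1, canister_2, canister_3 below 0.02 m/s and distance of each of canister_2, canister_3 from where it was at the start of the episode below 0.014 m) or ((x of canister_2 in the frame of tray between -0.03 and 0.03 m and y of canister_2 in the frame of tray between -0.03 and 0.03 m and angle between canister_2's own z axis and vertical below 0.15 rad) and z of canister_2 in the frame of tray below 0.009 m and contact force between canister_2 and tray above 2.7 N and linear speed of each of canister_2, canister_1, canister_3 below 0.02 m/s and distance of each of canister_1, canister_3 from where it was at the start of the episode below 0.014 m) or ((x of canister_3 in the frame of tray between -0.03 and 0.03 m and y of canister_3 in the frame of tray between -0.03 and 0.03 m and angle between canister_3's own z axis and vertical below 0.15 rad) and z of canister_3 in the frame of tray below 0.009 m and contact force between canister_3 and tray above 2.7 N and linear speed of each of canister_3, canister_1, canister_2 below 0.02 m/s and distance of each of canister_1, canister_2 from where it was at the start of the episode below 0.014 m))); the robot touches nothing.
It fails at once if another thing on the bench is pushed more than 30 mm from its place (distance of any of dropper, jar, carton, beaker, objective, tissue_box from where it was at the start of the episode above 0.03 m).
It fails at once if a canister is tipped over (more than 1.2 rad from upright) (angle between any of canister_1, canister_2, canister_3's own z axis and vertical above 1.2 rad).
It also fails if it takes over 69 s, if anything falls off the work surface, if the arm or the gripper's body presses on something with over 40 N, if the wrist force passes 120 N, or if a joint passes its speed limit or range.

ROBOT

A 6-joint arm with a two-finger parallel gripper is mounted at the origin on the work surface. World frame = base frame: x ahead of the robot, y to its left, z up, the work surface at z = 0. Lengths are in m, angles in rad, forces in N, time in s.
With the tool pointing down it reaches from about 0.4 to 0.825 m from the base axis. Payload 7 kg.
Tool frame: the origin (TCP) lies at the very end of the fingers, on their centre line; the grasp point (between the pads) lies 19 mm behind it; x points along the fingers, y is the direction in which the jaws open and shut, and the axes are right-handed (so a half turn about x gives the same grasp; the last joint's range is limited). The gripper opens to 88 mm and grips with 3 to 60 N. Pads are 19 mm wide; open, the fingers measure 130 mm over their backs; the gripper's body (78 mm by 193 mm) begins 47 mm behind the grasp point.
Start: joints at [-0.898, 0.359, 0.012, 0, -1.224, -0.288], TCP at [0.253, -0.626, 0.227] pointing down, gripper open.
Joint ranges: [-3.07, 3.07], [-1.43, 2.12], [-1.02, 1.25], [-3.03, 1.67], [-3.05, -0], [-3.03, 3.03]. Speed limits (rad/s): [2.39, 2.39, 3.01, 3.14, 3.14, 3.14].

INTERFACE

Orientations are given as [roll, pitch, yaw] about the fixed x, y, z axes, in that order (R = Rz(yaw) Ry(pitch) Rx(roll)).
In Python, from station import arm, cams gives the robot as it stands. The module is installed in compiled form; this text tells all that it offers.
- The arm moves only by the tool carry_out, never from a script. Its argument "deltas" is a list of rows, each a list of 6 numbers: the shift along the tool's x, y, z in units of 0.04 m (1.0 is 0.04 m), then the turn, a rotation vector about the tool's x, y, z in units of 4 degrees (1.0 is 4 degrees). In form: [[tx, ty, tz, ax, ay, az], ...]. A call has 1 to 5 rows; each row shifts and turns the pose as measured when the row begins, along the tool's axes as they then stand; what a row does not reach is not made up. A row lasts 1/10 s, in which the tool goes at most 50 mm and 8.59 degrees, less where a joint would pass 70% of its speed; a pose out of reach is approached as far as the arm can. A call with a number of a shift or a turn outside -1 to 1 is refused whole. A call with a gripper value outside its range is refused whole. "hand" is the closure, from 0 (fully open) to 1 (shut), set as the call begins (left out, the last holds). The fingers move at their own pace and stop on an object; "newtons" is the grip in N (left out, the last holds). Time passes only in rows, so rows that do not move let the fingers close. It gives the time, the measured TCP pose, the force and the opening at its end, in the units of the state.
- arm.get_state(): the state, without advancing time (a new reading comes with each control period).
- cams.grab_frame(name): name is "side" or "top" or "wrist"; returns a dict with "pixels" (384x512x3 uint8, red, green, blue), "fx", "fy", "cx", "cy" (pixels), "T" (4x4, takes a point from camera to world coordinates); the wrist camera has in their place "hand_eye" (4x4, takes a point from camera to tool coordinates, whose origin is the TCP and whose axes are the tool frame's). Camera axes: x right, y up, looking along -z (the intrinsics and any distortion apply to the point x, -y, -z); pixel columns grow to the right and rows downward; lengths in m; the calibration is good to about 2 mm. A picture is of the moment at which its call begins: read the wrist's pose just before it. There is no depth.
- arm.job_done(): hands the job in, once; it reports no verdict.
The state is a dict: "t": time; "q": joint angles; "qd": joint speeds; "joint_efforts": joint torques, N m; "eef_pos": TCP position; "ee_rot": TCP orientation; "force": force on the tool from outside, world axes, zero at the start; "moment": the same for the moment, N m; "width": finger opening in m.
Only numpy, scipy, OpenCV 4.12 (cv2) and the standard library are available. Lean on these libraries where they do the work, as an engineer would, in place of code of your own. Each camera call takes 0.05 s, during which the arm holds its last target.

## Working session

There is one attempt and no reset: what is moved stays moved. The work goes in short steps, Python scripts to look and compute and a tool call to move; the robot and the scene stay as the last step left them, time stands still between calls to the robot, and variables do not carry over. Pictures are saved under pics/ and viewed, and the job is handed in when it is done.

Besides the shell and the picture viewer there is one more tool, called after ">>>" as a command line: name --pt "numbers of a row" for each row, then --argument value for the rest. carry_out: Moves the arm, as the interface text tells. Shifts and turns lie within -1 to 1; 1 stands for 0.04 m of shift or 4 degrees of turn. Its arguments: {"type":"object","properties":{"deltas":{"type":"array","items":{"type":"array","items":{"type":"number","minimum":-1,"maximum":1}}},"hand":{"type":"number"},"newtons":{"type":"number"}},"required":["deltas"]}

```bash
mkdir -p pics; python3 - <<'E'
from station import arm, cams
import cv2, numpy as np
print(arm.get_state())
for n in ("side","top","wrist"):
    f=cams.grab_frame(n); cv2.imwrite(f"pics/{n}0.png",f["pixels"][:,:,::-1])
    print(n,{k:(np.round(v,4).tolist() if k!="pixels" else v.shape) for k,v in f.items()})
    np.save(f"pics/{n}0.npy",f,allow_pickle=True)
E
```

```text
{'t': 0.0, 'q': array([-8.97906298e-01,  3.59386668e-01,  1.10405442e-02, -3.74320053e-04,
       -1.22413806e+00, -2.88097560e-01]), 'qd': array([-4.91014042e-06,  4.28867655e-04, -6.45901685e-04, -1.07816631e-04,
        1.71610318e-03, -3.32731374e-04]), 'joint_efforts': array([ 1.65613937e-04, -5.82705331e+01,  2.93054688e+01,  6.99694991e+00,
        6.84364364e-03, -2.40360650e-04]), 'eef_pos': array([ 0.25315173, -0.62517191,  0.22561053]), 'ee_rot': array([1.65338714, 1.56907217, 2.03805214]), 'force': array([ 0.26410364,  0.51222979, -0.28641308]), 'moment': array([-0.00167678,  0.02336154, -0.00938698]), 'width': 0.0875916256630892}
side {'pixels': (384, 512, 3), 'fx': 471.2581, 'fy': 471.2581, 'cx': 258.939, 'cy': 193.6515, 'T': [[-0.8207, 0.4359, -0.3693, 0.073], [-0.5713, -0.6282, 0.5282, 0.7643], [-0.0017, 0.6445, 0.7646, 1.1311], [0.0, 0.0, 0.0, 1.0]]}
top {'pixels': (384, 512, 3), 'fx': 482.8978, 'fy': 482.8978, 'cx': 254.2922, 'cy': 188.7635, 'T': [[0.0099, 0.9907, -0.1357, 0.3334], [-0.9999, 0.008, -0.0146, 0.0474], [-0.0134, 0.1359, 0.9906, 1.6453], [0.0, 0.0, 0.0, 1.0]]}
wrist {'pixels': (384, 512, 3), 'fx': 279.4046, 'fy': 279.4046, 'cx': 256.3585, 'cy': 194.3852, 'hand_eye': [[-0.0005, 0.2543, -0.9671, -0.1581], [1.0, -0.0001, -0.0006, -0.0013], [-0.0002, -0.9671, -0.2543, -0.0677], [0.0, 0.0, 0.0, 1.0]]}
```

View pics/side0.png

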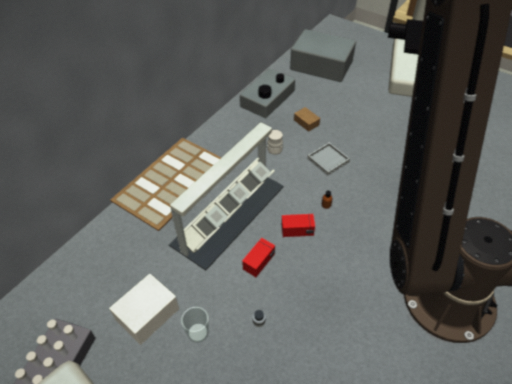

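View pics/top0.png

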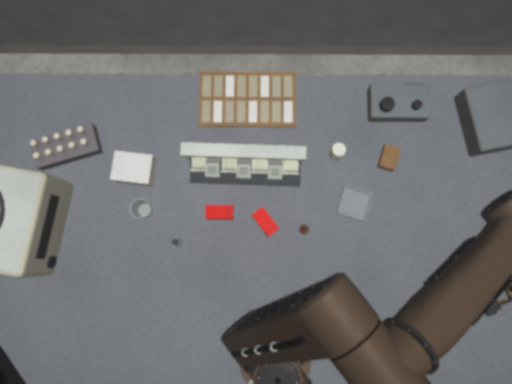

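View pics/wrist0.png

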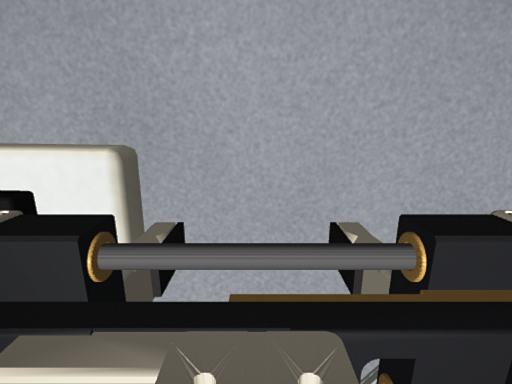

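```bash
python3 - <<'E'
import cv2
a=cv2.imread("pics/top0.png")[130:310,150:420]; cv2.imwrite("pics/topz.png",cv2.resize(a,None,fx=2.96,fy=2.96,interpolation=cv2.INTER_CUBIC))
a=cv2.imread("pics/side0.png")[60:300,50:370]; cv2.imwrite("pics/sidez.png",cv2.resize(a,None,fx=2.5,fy=2.5,interpolation=cv2.INTER_CUBIC))
E
```

```text
(no output)
```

View pics/topz.png

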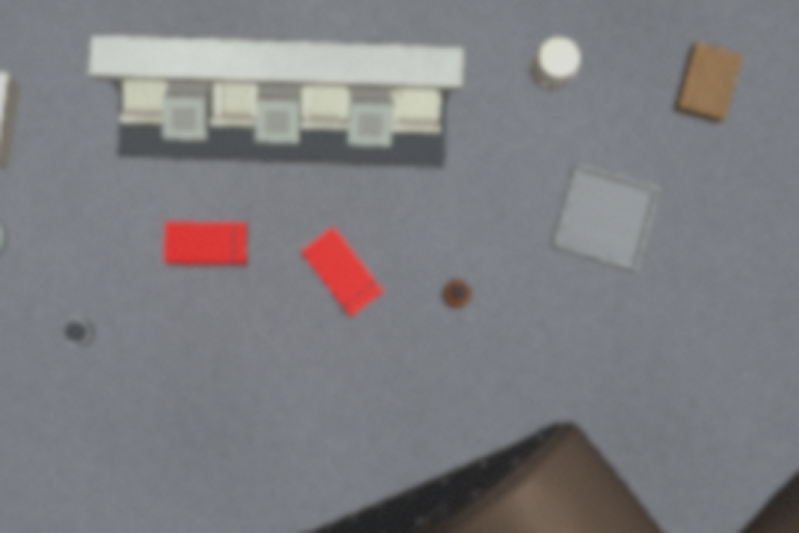

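View pics/sidez.png

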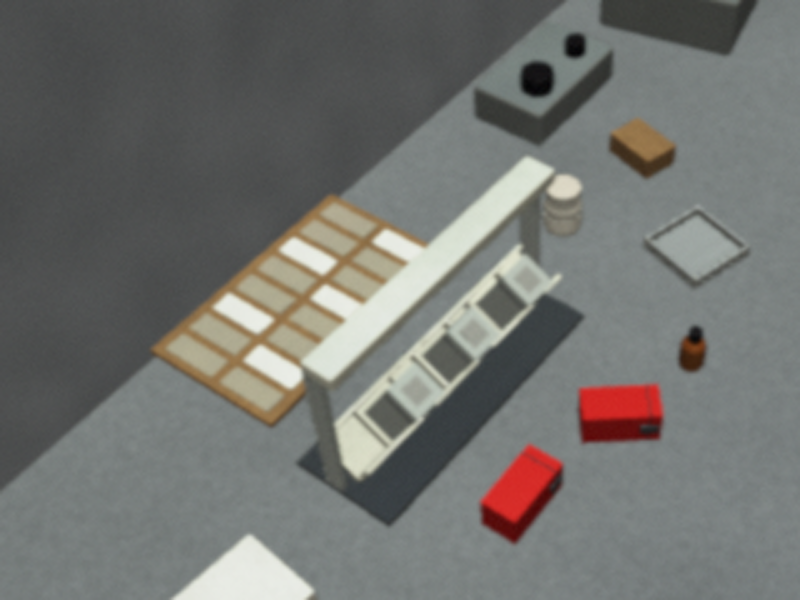

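```bash
cat > h.py <<'E'
import numpy as np
from scipy.spatial.transform import Rotation as R
from scipy.optimize import least_squares
F={n:np.load(f"pics/{n}0.npy",allow_pickle=True).item() for n in("side","top")}
def ray(n,u,v):
    f=F[n]; d=np.array([(u-f["cx"])/f["fx"],-(v-f["cy"])/f["fy"],-1]); T=np.array(f["T"]); return T[:3,3],T[:3,:3]@d
def onz(n,u,v,z):
    o,d=ray(n,u,v); return (o+d*(z-o[2])/d[2])
def proj(n,P):
    f=F[n]; T=np.array(f["T"]); p=(np.atleast_2d(P)-T[:3,3])@T[:3,:3]
    return np.c_[f["cx"]+f["fx"]*p[:,0]/-p[:,2], f["cy"]+f["fy"]*p[:,1]/p[:,2]]
tz=lambda u,v:(150+(u+.5)/2.96-.5,130+(v+.5)/2.96-.5)
sz=lambda u,v:(50+(u+.5)/2.5-.5,60+(v+.5)/2.5-.5)
E
python3 - <<'E'
from h import *
# rack fit
hx,hy=.021,.19
obs=[]
for (u,v),(x,y) in zip([(92,36),(465,47),(463,87),(89,75)],[(1+21,190),(22,-190),(-20,-190),(-20,190)]): obs.append(("top",tz(u,v),(x/1e3,y/1e3,.225)))
for (u,v),y in zip([(185,118),(278,122),(371,125)],[.1,0,-.1]): obs.append(("top",tz(u,v),(-.046,y,.1347)))
for (u,v),y in zip([(416,388),(472,332),(526,277)],[.1,0,-.1]): obs.append(("side",sz(u,v),(-.046,y,.1347)))
for (u,v),(x,y) in zip([(305,360),(328,382),(554,170),(529,156)],[(22,190),(-20,190),(-20,-190),(22,-190)]): obs.append(("side",sz(u,v),(x/1e3,y/1e3,.225)))
def W(p,P): c,s=np.cos(p[2]),np.sin(p[2]); return np.array([p[0]+c*P[0]-s*P[1],p[1]+s*P[0]+c*P[1],P[2]])
def res(p,sel=None): return np.concatenate([proj(n,W(p,P))[0]-uv for n,uv,P in obs if sel is None or n==sel])
for sel in (None,"top","side"):
    s=least_squares(lambda p:res(p,sel),[.6,0,0],loss="soft_l1"); print(sel,s.x.round(4)); 
    if sel is None: print(res(s.x).reshape(-1,2).round(1).tolist())
print("tray top",[onz("top",*tz(*c),.018).round(4).tolist() for c in [(582,165),(657,186),(634,269),(555,243)]])
print("tray side",[onz("side",*sz(*c),.018).round(4).tolist() for c in [(699,208),(749,247),(694,282),(645,243)]])
for nm,c in dict(dropper=(456,292),jar=(557,60),red=(340,272)).items(): print(nm,onz("top",*tz(*c),.05).round(3))
print("carton",onz("top",389,157,.035))
E
```

```text
None [ 0.6449  0.103  -0.0277]
[[-0.2, -1.0], [-0.1, -0.5], [0.2, -0.3], [-0.0, -0.5], [-0.0, -0.2], [-0.0, -0.5], [0.1, -0.4], [0.6, 1.3], [1.3, 0.5], [1.1, 1.1], [-2.1, 0.6], [1.3, -0.2], [1.3, -0.2], [-0.6, -0.4]]
top [ 0.6434  0.103  -0.0256]
side [ 0.6473  0.103  -0.0279]
tray top [[0.5703, -0.241, 0.018], [0.5467, -0.3262, 0.018], [0.4515, -0.298, 0.018], [0.4803, -0.2089, 0.018]]
tray side [[0.543, -0.3258, 0.018], [0.4524, -0.2987, 0.018], [0.481, -0.2026, 0.018], [0.5689, -0.2269, 0.018]]
dropper [ 0.422 -0.093  0.05 ]
jar [ 0.686 -0.209  0.05 ]
red [0.443 0.036 0.05 ]
carton [ 0.6661575  -0.38367419  0.035     ]
```

```bash
cat >> h.py <<'E'
from station import arm
import sys
rk=np.array([.6445,.103]); yaw=-.0265; Rk=R.from_euler('z',yaw)
def cw(P): return Rk.apply(P)+[rk[0],rk[1],0]
def toolR(lean,yw,flip=1):
    a=np.array([np.sin(lean),0,-np.cos(lean)]); y=np.array([0,flip,0.]); z=np.cross(a,y)
    return R.from_euler('z',yw)*R.from_matrix(np.c_[a,y,z])
def grasp(i,ax,flip=1,lean=np.pi/6):
    u=np.array([0,[.1,0,-.1][i-1],.055]); zc=np.array([-.5,0,np.sqrt(.75)])
    return cw(u+zc*ax), toolR(lean,yaw,flip)
def go(p,r,s=None):
    s=s or arm.get_state()
    c=R.from_euler('xyz',s["ee_rot"]); d=c.inv().apply(np.array(p)-s["eef_pos"])/.04; w=(c.inv()*r).as_rotvec(degrees=True)/4
    print("t",round(s["t"],2),"pos",s["eef_pos"].round(4),"F",s["force"].round(2),"w",round(s["width"],4))
    n=max(abs(d).max(),abs(w).max()); print("need rows",round(n,2),"total",d.round(3),w.round(3))
def st():
    s=arm.get_state(); print(s["t"],s["eef_pos"].round(4),s["force"].round(2),s["moment"].round(2),s["width"].round(4),"q",s["q"].round(2))
    print(R.from_euler('xyz',s["ee_rot"]).as_matrix().round(3).tolist())
E
python3 - <<'E'
from h import *
st()
for f in (1,-1):
    print(f); p,r=grasp(1,.171,f); print(p); go(p,r)
E
```

```text
Traceback (most recent call last):
  File "h.py", line 30, in st
    s=arm.get_state(); print(s["t"],s["eef_pos"].round(4),s["force"].round(2),s["moment"].round(2),s["width"].round(4),"q",s["q"].round(2))
                                                                                                   ^^^^^^^^^^^^^^^^
AttributeError: 'float' object has no attribute 'round'
```

```bash
sed -i 's/s\["width"\].round(4)/round(s["width"],4)/' h.py
python3 - <<'E'
from h import *
st()
for f in (1,-1):
    print(f); p,r=grasp(1,.171,f); print(p); go(p,r)
E
```

```text
0.15 [ 0.2532 -0.6253  0.2259] [ 0.63 -0.25  0.23] [-0.04  0.01 -0.  ] 0.0876 q [-0.9   0.36  0.01 -0.   -1.22 -0.29]
[[-0.001, -0.375, 0.927], [0.001, 0.927, 0.375], [-1.0, 0.001, -0.0]]
1
[0.56167971 0.20523037 0.20309034]
t 0.15 pos [ 0.2532 -0.6253  0.2259] F [ 0.63 -0.25  0.23] w 0.0876
need rows 16.35 total [ 0.588 16.351 14.94 ] [ 5.749 -7.399 -1.559]
-1
[0.56167971 0.20523037 0.20309034]
t 0.15 pos [ 0.2532 -0.6253  0.2259] F [ 0.63 -0.25  0.23] w 0.0876
need rows 37.92 total [ 0.588 16.351 14.94 ] [-37.92    2.142 -10.169]
```

>>> carry_out --pt "-1 0 0.4 0 0 0" --pt "-1 0.4 0.8 0 0 0" --pt "-1 0.9 0.9 0 0 0" --pt "-0.5 1 0.95 0 0 0" --pt "0 1 0.95 0.5 0 0" --hand 0

```text
t: 0.65
eef_pos: [0.3431, -0.4649, 0.3533]
ee_rot: [1.833, 1.559, 2.174]
force: [0.5, -0.1, -0.0]
width: 0.0876
```

>>> carry_out --pt "0 1 0.9 0.5 0 0" --pt "0 1 0.9 0.5 0 0" --pt "0 1 0.9 0.5 0 0" --pt "0 1 0.9 0.5 0 0" --pt "0 1 0.9 0.5 0 0"

```text
t: 1.15
eef_pos: [0.4529, -0.2394, 0.3559]
ee_rot: [1.752, 1.561, 1.909]
force: [1.2, -0.5, 0.8]
width: 0.0875
```

```bash
python3 - <<'E'
from h import *
st()
go(*grasp(1,.181))
E
```

```text
1.15 [ 0.4529 -0.2394  0.3559] [ 1.22 -0.46  0.78] [-0.13 -0.16 -0.06] 0.0875 q [-0.11  0.03 -0.11 -0.01 -1.44 -1.3 ]
[[-0.003, -0.157, 0.988], [0.01, 0.988, 0.157], [-1.0, 0.01, -0.002]]
t 1.15 pos [ 0.4529 -0.2394  0.3559] F [ 1.22 -0.46  0.78] w 0.0875
need rows 10.54 total [ 3.702 10.537  4.317] [ 2.543 -7.518 -0.827]
```

>>> carry_out --pt "0 1 0.3 0.3 0 0" --pt "0 1 0.3 0.3 0 0" --pt "0 1 0.3 0.3 -0.5 0" --pt "0 1 0.3 0.3 -0.7 0" --pt "0 1 0.3 0.3 -0.8 0"

```text
t: 1.65
eef_pos: [0.4919, -0.024, 0.3573]
ee_rot: [0.114, 1.433, 0.162]
force: [1.8, 0.2, 0.6]
width: 0.0878
```

>>> carry_out --pt "0 1 0 0.2 -1 0" --pt "0 1 0 0.2 -1 0" --pt "0 1 0 0.2 -1 0" --pt "0 1 0 0.2 -1 0" --pt "0 0.8 0 0.2 -1 0"

```text
t: 2.15
eef_pos: [0.487, 0.1778, 0.3643]
ee_rot: [0.102, 1.068, 0.073]
force: [1.6, -0.1, -0.1]
width: 0.0878
```

```bash
python3 - <<'E'
from h import *
st()
go(*grasp(1,.161))
E
```

```text
2.15 [0.487  0.1778 0.3643] [ 1.63 -0.14 -0.08] [-0.31  1.43 -0.1 ] 0.0878 q [ 1.   -0.27 -0.64  0.5  -0.95 -2.84]
[[0.48, 0.017, 0.877], [0.035, 0.999, -0.038], [-0.876, 0.049, 0.479]]
t 2.15 pos [0.487  0.1778 0.3643] F [ 1.63 -0.14 -0.08] w 0.0878
need rows 4.7 total [ 4.704  0.507 -0.315] [-0.221 -0.335 -0.681]
```

>>> carry_out --pt "0.8 0.2 0 -0.1 -0.2 -0.2" --pt "0.9 0.2 0 -0.1 -0.1 -0.2" --pt "0.9 0.1 0 0 -0.1 -0.2" --pt "0.9 0 -0.1 0 0 -0.1" --pt "0.7 0 -0.1 0 0 0"

```text
t: 2.65
eef_pos: [0.5667, 0.2066, 0.225]
ee_rot: [0.017, 1.059, 0.019]
force: [-0.1, -0.4, 0.4]
width: 0.0876
```

```bash
python3 - <<'E'
from h import *
st()
go(*grasp(1,.161))
from station import cams
import cv2
for n in ("wrist","top"): cv2.imwrite(f"pics/{n}1.png",cams.grab_frame(n)["pixels"][:,:,::-1])
E
```

```text
2.65 [0.5667 0.2066 0.225 ] [-0.05 -0.39  0.4 ] [-0.09  1.58 -0.  ] 0.0876 q [ 0.81 -0.01 -0.83  0.79 -0.51 -3.03]
[[0.49, -0.005, 0.872], [0.01, 1.0, 0.0], [-0.872, 0.008, 0.49]]
t 2.65 pos [0.5667 0.2066 0.225 ] F [-0.05 -0.39  0.4 ] w 0.0876
need rows 0.67 total [ 0.667 -0.044 -0.374] [ 0.335 -0.172 -0.324]
```

View pics/wrist1.png

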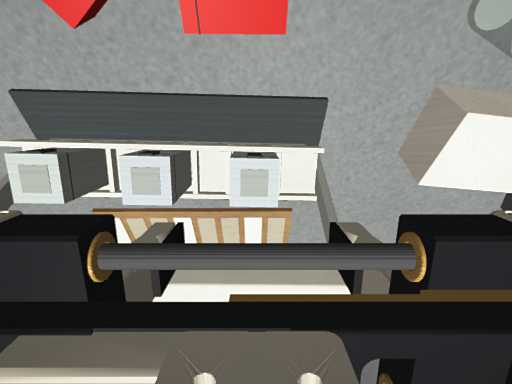

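>>> carry_out --pt "-1 0 0 -1 0 0" --pt "-1 0 0 -1 0 0" --pt "-1 0 0 -1 0 0" --pt "-0.5 0 0 -1 0 0" --pt "0 0 0 -1 0 0"

```text
t: 3.25
eef_pos: [0.4941, 0.2019, 0.3513]
ee_rot: [-0.349, 1.067, 0.008]
force: [0.0, 1.1, -0.7]
width: 0.0878
```

```bash
python3 - <<'E'
from h import *
st()
E
```

```text
3.25 [0.4941 0.2019 0.3513] [ 0.04  1.11 -0.65] [-0.01  1.64  0.04] 0.0878 q [ 1.03 -0.22 -0.65  0.54 -0.94 -2.53]
[[0.483, -0.308, 0.82], [0.004, 0.937, 0.349], [-0.876, -0.165, 0.454]]
```

View pics/top1.png

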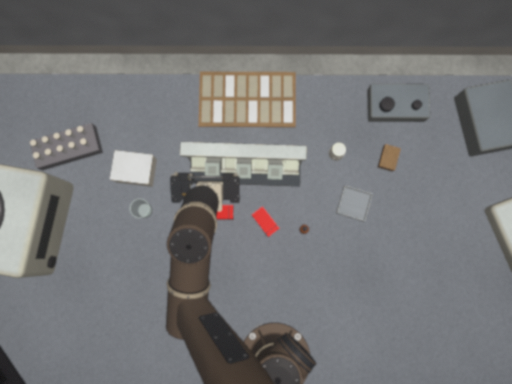

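>>> carry_out --pt "0 0 0 -1 0 0" --pt "0 0 0 -1 0 0" --pt "0 0 0 -1 0 0" --pt "0 0 0 -1 0 0" --pt "0 0 0 -1 0 0"

```text
t: 3.75
eef_pos: [0.4908, 0.2021, 0.359]
ee_rot: [-0.689, 1.061, 0.032]
force: [0.1, -0.4, 0.7]
width: 0.0883
```

>>> carry_out --pt "0 0 0 -1 0 0" --pt "0 0 0 -1 0 0" --pt "0 0 0 -1 0 0" --pt "0 0 0 -1 0 0" --pt "0 0 0 -1 0 0"

```text
t: 4.25
eef_pos: [0.4878, 0.2011, 0.3644]
ee_rot: [-1.037, 1.058, 0.046]
force: [-0.6, 0.4, 0.4]
width: 0.0877
```

>>> carry_out --pt "0 0 0 -1 0 0" --pt "0 0 0 -1 0 0" --pt "0 0 0 -1 0 0" --pt "0 0 0 -1 0 0" --pt "0 0 0 -1 0 0"

```text
t: 4.75
eef_pos: [0.4848, 0.1999, 0.3696]
ee_rot: [-1.385, 1.056, 0.06]
force: [-0.1, 0.2, -1.4]
width: 0.0875
```

>>> carry_out --pt "0 0 0 -1 0 0" --pt "0 0 0 -1 0 0" --pt "0 0 0 -1 0 0" --pt "0 0 0 -1 0 0" --pt "0 0 0 -1 0 0"

```text
t: 5.25
eef_pos: [0.4818, 0.1987, 0.3747]
ee_rot: [-1.733, 1.053, 0.074]
force: [-0.7, -0.5, 1.1]
width: 0.0875
```

>>> carry_out --pt "0 0 0 -1 0 0" --pt "0 0 0 -1 0 0" --pt "0 0 0 -1 0 0" --pt "0 0 0 -1 0 0" --pt "0 0 0 -1 0 0"

```text
t: 5.75
eef_pos: [0.4787, 0.1974, 0.3797]
ee_rot: [-2.082, 1.05, 0.088]
force: [-0.2, 0.3, -0.5]
width: 0.0879
```

>>> carry_out --pt "0 0 0 -1 0 0" --pt "0 0 0 -1 0 0" --pt "0 0 0 -1 0 0" --pt "0 0 0 -1 0 0" --pt "0 0 0 -1 0 0"

```text
t: 6.25
eef_pos: [0.4756, 0.196, 0.3847]
ee_rot: [-2.43, 1.048, 0.102]
force: [0.5, -0.1, -0.8]
width: 0.0876
```

>>> carry_out --pt "0 0 0 -1 0 0" --pt "0 0 0 -1 0 0" --pt "0 0 0 -1 0 0" --pt "0 0 0 -1 0 0" --pt "0 0 0 -1 0 0"

```text
t: 6.75
eef_pos: [0.4724, 0.1944, 0.3896]
ee_rot: [-2.778, 1.045, 0.116]
force: [0.1, 0.4, 0.2]
width: 0.0875
```

```bash
python3 - <<'E'
from h import *
st()
p,r=grasp(1,.171,-1,np.radians(27)); print(p); go(p,r)
E
```

```text
6.75 [0.4724 0.1944 0.3896] [0.15 0.36 0.2 ] [-0.23  1.74 -0.02] 0.0875 q [ 1.07 -0.31 -0.63  0.51 -1.    0.02]
[[0.499, -0.197, -0.844], [0.058, -0.964, 0.26], [-0.865, -0.178, -0.469]]
[0.56167971 0.20523037 0.20309034]
t 6.75 pos [0.4724 0.1944 0.3896] F [0.15 0.36 0.2 ] w 0.0875
need rows 5.16 total [5.162 0.132 0.375] [-3.41  -0.593  1.103]
```

>>> carry_out --pt "0.8 0 0.1 -0.8 -0.1 0.2" --pt "1 0 0.1 -0.8 -0.1 0.2" --pt "1 0 0.1 -0.8 -0.1 0.2" --pt "1 0 0.1 -0.6 -0.1 0.2" --pt "0.9 0 0 -0.4 -0.1 0.2"

```text
t: 7.25
eef_pos: [0.5509, 0.2087, 0.2268]
ee_rot: [-3.101, 1.079, 0.026]
force: [1.2, 0.1, 0.5]
width: 0.0875
```

```bash
python3 - <<'E'
from h import *
st()
p,r=grasp(1,.151,-1,np.radians(27)); print(p); go(p,r)
from station import cams
import cv2
f=cams.grab_frame("wrist"); np.save("pics/w2.npy",f,allow_pickle=True); cv2.imwrite("pics/wrist2.png",f["pixels"][:,:,::-1])
E
```

```text
7.25 [0.5509 0.2087 0.2268] [1.24 0.05 0.53] [-0.02  1.58  0.02] 0.0875 q [ 0.85 -0.03 -0.82  0.72 -0.55  0.13]
[[0.472, -0.01, -0.882], [0.012, -1.0, 0.018], [-0.881, -0.019, -0.472]]
[0.5716762  0.20496541 0.18576984]
t 7.25 pos [0.5509 0.2087 0.2268] F [1.24 0.05 0.53] w 0.0875
need rows 1.15 total [1.148 0.108 0.023] [ 0.078 -0.288  0.352]
```

View pics/wrist2.png

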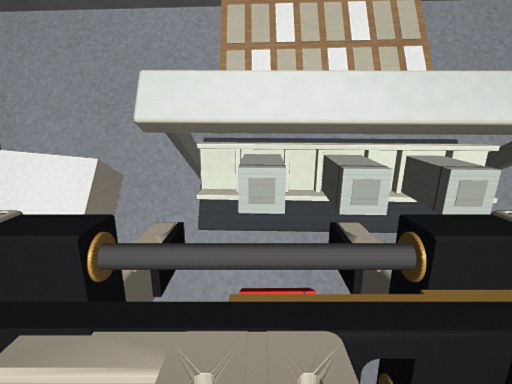

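```bash
python3 - <<'E'
import cv2
a=cv2.imread("pics/wrist2.png")[120:240,190:500]; cv2.imwrite("pics/w2z.png",cv2.resize(a,None,fx=2.58,fy=2.58,interpolation=cv2.INTER_CUBIC))
E
```

```text
(no output)
```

View pics/w2z.png

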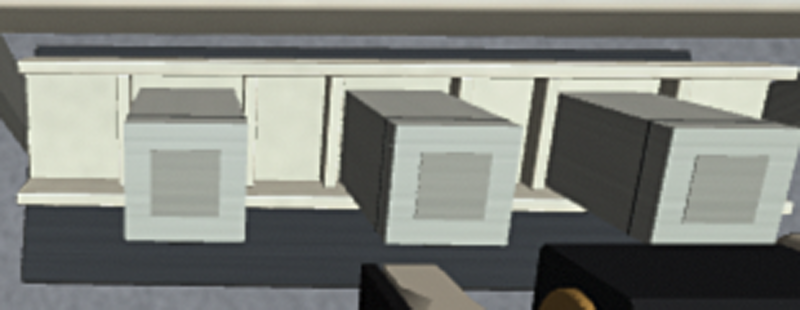

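```bash
python3 - <<'E'
from h import *
f=np.load("pics/w2.npy",allow_pickle=True).item()
s=dict(p=np.array([.5509,.2087,.2268]),r=R.from_euler('xyz',[-3.101,1.079,.026]))
H=np.array(f["hand_eye"])
def pw(P):
    t=s["r"].inv().apply(P-s["p"]); c=(t-H[:3,3])@H[:3,:3]
    return np.array([f["cx"]+f["fx"]*c[0]/-c[2], f["cy"]+f["fy"]*c[1]/c[2]])
C={.1:[(127,120),(247,122),(245,241),(124,241)],0:[(394,122),(521,124),(509,244),(386,244)],-.1:[(673,125),(800,127),(782,243),(652,242)]}
L=[(23,23),(23,-23),(-23,-23),(-23,23)]
T=R.from_euler('y',-np.pi/6)
obs=[]
for y,cs in C.items():
    for (u,v),(a,b) in zip(cs,L): obs.append(((190+(u+.5)/2.58-.5,120+(v+.5)/2.58-.5),T.apply(np.array([a,b,92])/1e3)+[0,y,.055]))
def res(p): return np.concatenate([pw(R.from_euler('z',p[2]).apply(P)+[p[0],p[1],p[3]])-uv for uv,P in obs])
for z in (True,False):
  q=least_squares(lambda p:res(p if z else [*p[:3],0]),[.64,.1,0,0],loss="soft_l1"); print(q.x.round(4)); print(res(q.x if z else [*q.x[:3],0]).reshape(-1,2).round(1).tolist())
E
```

```text
[ 6.478e-01  1.033e-01 -1.960e-02  4.000e-04]
[[-1.7, 1.0], [0.4, 0.4], [-0.2, -0.1], [0.5, -0.4], [0.8, 0.6], [1.0, -0.1], [-0.9, -0.6], [-0.1, -0.9], [0.4, -0.3], [1.3, -0.9], [-3.4, 0.5], [-0.7, 0.6]]
[ 0.6479  0.1031 -0.0197  0.    ]
[[-1.5, 1.0], [0.5, 0.4], [-0.1, -0.1], [0.6, -0.4], [0.9, 0.6], [0.9, -0.0], [-0.9, -0.6], [-0.1, -0.9], [0.3, -0.2], [1.1, -0.8], [-3.6, 0.5], [-0.9, 0.6]]
```

```bash
sed -i 's/rk=np.array(\[.6445,.103\]); yaw=-.0265/rk=np.array([.6462,.103]); yaw=-.023/' h.py; python3 - <<'E'
from h import *
p,r=grasp(1,.121,-1,np.radians(27)); print(p); go(p,r)
p,r=grasp(1,.052,-1,np.radians(27)); print(p); go(p,r)
E
```

```text
[0.5880158  0.20436493 0.15978907]
t 7.3 pos [0.5509 0.208  0.221 ] F [ 0.99  0.24 -6.36] w 0.0877
need rows 1.79 total [ 1.787  0.103 -0.107] [ 0.08  -0.208  0.258]
[0.62250667 0.2035715  0.10003332]
t 7.3 pos [0.5509 0.208  0.221 ] F [ 0.99  0.24 -6.36] w 0.0877
need rows 3.51 total [ 3.51   0.135 -0.173] [ 0.08  -0.208  0.258]
```

>>> carry_out --pt "0.5 0.05 -0.05 0 -0.1 0.1" --pt "0.5 0.05 -0.05 0 -0.1 0.1" --pt "0.4 0 0 0 0 0.1" --pt "0.3 0 0 0 0 0" --pt "0 0 0 0 0 0"

```text
t: 7.8
eef_pos: [0.5871, 0.2037, 0.1631]
ee_rot: [3.127, 1.097, -0.034]
force: [0.1, -0.4, -0.1]
width: 0.0874
```

```bash
python3 - <<'E'
from h import *
st()
p,r=grasp(1,.052,-1,np.radians(27)); print(p); go(p,r)
E
```

```text
7.8 [0.5871 0.2037 0.1631] [ 0.14 -0.39 -0.15] [-0.14  1.69 -0.06] 0.0874 q [ 0.71  0.1  -0.88  0.96 -0.39 -0.02]
[[0.456, -0.021, -0.89], [-0.016, -1.0, 0.016], [-0.89, 0.007, -0.457]]
[0.62250667 0.2035715  0.10003332]
t 7.8 pos [0.5871 0.2037 0.1631] F [ 0.14 -0.39 -0.15] w 0.0874
need rows 1.81 total [ 1.808 -0.026 -0.068] [ 0.067 -0.041 -0.072]
```

>>> carry_out --pt "0.5 0 0 0 0 0" --pt "0.5 0 -0.05 0 0 0" --pt "0.4 0 0 0 0 0" --pt "0.2 0 0 0 0 0" --pt "0 0 0 0 0 0"

```text
t: 8.3
eef_pos: [0.6223, 0.2055, 0.1159]
ee_rot: [3.135, 1.082, -0.026]
force: [-0.1, -1.5, -0.3]
width: 0.0876
```

```bash
python3 - <<'E'
from h import *
st()
p,r=grasp(1,.052,-1,np.radians(27)); print(p); go(p,r)
E
```

```text
8.3 [0.6223 0.2055 0.1159] [-0.11 -1.52 -0.3 ] [-0.16  1.7  -0.06] 0.0876 q [ 0.43  0.2  -0.93  1.61 -0.21 -0.44]
[[0.47, -0.02, -0.883], [-0.012, -1.0, 0.016], [-0.883, 0.003, -0.47]]
[0.62250667 0.2035715  0.10003332]
t 8.3 pos [0.6223 0.2055 0.1159] F [-0.11 -1.52 -0.3 ] w 0.0876
need rows 0.35 total [0.352 0.047 0.182] [ 0.056 -0.255 -0.021]
```

```bash
cat > kin.py <<'E'
from h import *
D=[([-8.97906298e-01,3.59386668e-01,1.10405442e-02,-3.74320053e-04,-1.22413806e+00,-2.88097560e-01],[0.25315,-0.62517,0.22561],[1.65338714,1.56907217,2.03805214]),
([-0.11,0.03,-0.11,-0.01,-1.44,-1.3],[.4529,-.2394,.3559],[1.752,1.561,1.909]),
([1.,-.27,-.64,.5,-.95,-2.84],[.487,.1778,.3643],[.102,1.068,.073]),
([.81,-.01,-.83,.79,-.51,-3.03],[.5667,.2066,.225],[.017,1.059,.019]),
([1.03,-.22,-.65,.54,-.94,-2.53],[.4941,.2019,.3513],[-.349,1.067,.008]),
([1.07,-.31,-.63,.51,-1.,.02],[.4724,.1944,.3896],[-2.778,1.045,.116]),
([.85,-.03,-.82,.72,-.55,.13],[.5509,.2087,.2268],[-3.101,1.079,.026]),
([.71,.1,-.88,.96,-.39,-.02],[.5871,.2037,.1631],[3.127,1.097,-.034]),
([.43,.2,-.93,1.61,-.21,-.44],[.6223,.2055,.1159],[3.135,1.082,-.026])]
def E(a,t): return R.from_euler(a,t)
def fk(q,k,sg):
    # p: shoulder [a1,b,d1], upper arm up L2, elbow offset (fx,fz), forearm, tool
    r1=E('z',q[0]); r2=r1*E('y',q[1]+k[8]); r3=r2*E('y',-q[2]+k[9]); r4=r3*E('x',sg[0]*q[3]); r5=r4*E('y',-q[4]+k[10]); r6=r5*E('x',sg[1]*q[5]+k[11])
    p=r1.apply([k[0],k[1],k[2]])+r2.apply([0,0,k[3]])+r3.apply([k[4],0,k[5]])+r5.apply([k[6],k[7],0])
    return p,r6
def res(k,sg):
    o=[]
    for q,p,e in D:
        a,b=fk(q,k,sg); o+=[*(a-p),*(.3*((R.from_euler('xyz',e).inv()*b).as_rotvec()))]
    return np.array(o)
if __name__=="__main__":
    best=None
    for s0 in(1,-1):
        for s1 in (1,-1):
            for k11 in (0,1.57,3.14,-1.57):
                s=least_squares(res,[0.1,-.19,.4,.4,.4,0,.25,0,0,0,0,k11],args=((s0,s1),))
                if best is None or s.cost<best[0]: best=(s.cost,s.x,(s0,s1))
    print(best); print(res(best[1],best[2]).reshape(-1,6).round(4))
    np.save("kin.npy",np.r_[best[1],best[2]])
E
python3 kin.py
```

```text
(np.float64(3.144626256317548e-05), array([-3.88282022e-04, -3.42296033e-03,  1.98329520e-01,  5.96300624e-01,
       -4.60492169e-01, -2.27405350e-03,  3.74757913e-01, -1.88792897e-01,
        7.27041757e-03,  3.13383189e+00, -3.14363059e+00,  4.71310840e+00]), (1, -1))
[[ 0.0001 -0.0008 -0.0003  0.0002 -0.0002 -0.0007]
 [-0.0011 -0.0001 -0.0001 -0.0005  0.0006  0.0005]
 [ 0.0023  0.0012  0.002  -0.0012 -0.0007 -0.0013]
 [-0.0007  0.0025 -0.0007 -0.0005  0.0002  0.001 ]
 [ 0.0008 -0.0007  0.0005  0.0018 -0.0001 -0.0011]
 [-0.0003 -0.0023 -0.0018  0.002  -0.0003  0.0019]
 [-0.0009  0.0021 -0.0005 -0.0006 -0.0003 -0.0011]
 [-0.0015 -0.0008 -0.0001 -0.001   0.0002  0.0002]
 [-0.     -0.0008  0.0009 -0.0002  0.001  -0.0006]]
```

```bash
cat > ik.py <<'E'
from kin import *
K=np.load("kin.npy"); k,sg=K[:12],K[12:]
lo=np.array([-3.07,-1.43,-1.02,-3.03,-3.05,-3.03]); hi=np.array([3.07,2.12,1.25,1.67,0,3.03])
def ik(p,r,q0,slack=0):
    def f(q):
        a,b=fk(q,k,sg); return np.r_[a-p,.3*(r.inv()*b).as_rotvec()]
    s=least_squares(f,np.clip(q0,lo+1e-3,hi-1e-3),bounds=(lo-slack,hi+slack)); return s.x,np.abs(s.fun).max()
def allik(p,r,n=60,slack=0):
    rng=np.random.default_rng(0); out=[]
    for i in range(n):
        q,e=ik(p,r,rng.uniform(lo,hi),slack)
        if e<1e-4 and not any(np.abs(q-o).max()<.02 for o in out): out.append(q)
    return out
if __name__=="__main__":
  for i in (1,2,3):
    for ax in (.052,.1):
      for lean in (30,27,24,20):
        for fl in (-1,1):
          p,r=grasp(i,ax,fl,np.radians(lean))
          for q in allik(p,r,30,0.15): print(i,ax,lean,fl,q.round(2))
E
python3 ik.py
```

```text
1 0.052 27 -1 [ 0.4   0.23 -0.93  1.67 -0.19 -0.48]
1 0.052 27 1 [ 0.4   0.23 -0.93  1.67 -0.19  2.66]
1 0.052 24 -1 [ 0.58  0.24 -0.87  1.12 -0.26 -0.1 ]
1 0.052 24 1 [ 0.58  0.24 -0.87  1.12 -0.26  3.04]
1 0.052 20 -1 [ 0.69  0.27 -0.71  0.63 -0.39  0.29]
1 0.052 20 1 [ 0.69  0.27 -0.71  0.63 -0.39 -2.85]
1 0.1 30 -1 [ 0.49  0.13 -0.97  1.55 -0.25 -0.42]
1 0.1 30 1 [ 0.49  0.13 -0.97  1.55 -0.25  2.72]
1 0.1 27 -1 [ 0.63  0.14 -0.9   1.12 -0.32 -0.13]
1 0.1 27 1 [ 0.63  0.14 -0.9   1.12 -0.32  3.01]
1 0.1 24 -1 [ 0.71  0.16 -0.81  0.79 -0.4   0.12]
1 0.1 24 1 [ 0.71  0.16 -0.81  0.79 -0.4  -3.02]
1 0.1 20 -1 [ 0.75  0.19 -0.68  0.52 -0.51  0.37]
1 0.1 20 1 [ 0.75  0.19 -0.68  0.52 -0.51 -2.77]
2 0.052 24 -1 [ 0.33  0.19 -0.95  1.32 -0.15 -0.07]
2 0.052 24 1 [ 0.33  0.19 -0.95  1.32 -0.15  3.07]
2 0.052 20 -1 [ 0.54  0.22 -0.77  0.59 -0.34  0.47]
2 0.052 20 1 [ 0.54  0.22 -0.77  0.59 -0.34 -2.67]
2 0.1 27 -1 [ 0.4   0.09 -0.98  1.22 -0.2  -0.03]
2 0.1 27 1 [ 0.4   0.09 -0.98  1.22 -0.2  -3.17]
2 0.1 27 1 [ 0.4   0.09 -0.98  1.22 -0.2   3.11]
2 0.1 24 -1 [ 0.55  0.11 -0.87  0.77 -0.32  0.3 ]
2 0.1 24 1 [ 0.55  0.11 -0.87  0.77 -0.32 -2.84]
2 0.1 20 -1 [ 0.59  0.13 -0.73  0.46 -0.46  0.56]
2 0.1 20 1 [ 0.59  0.13 -0.73  0.46 -0.46 -2.58]
3 0.052 24 -1 [ 0.03  0.17 -0.98  1.56 -0.02 -0.04]
3 0.052 24 1 [ 0.03  0.17 -0.98  1.56 -0.02 -3.18]
3 0.052 24 1 [ 0.03  0.17 -0.98  1.56 -0.02  3.11]
3 0.052 20 -1 [ 0.38  0.2  -0.75  0.44 -0.32  0.77]
3 0.052 20 1 [ 0.38  0.2  -0.75  0.44 -0.32 -2.37]
3 0.1 27 -1 [ 0.21  0.06 -1.    1.16 -0.12  0.21]
3 0.1 27 1 [ 0.21  0.06 -1.    1.16 -0.12 -2.93]
3 0.1 24 -1 [ 0.39  0.08 -0.86  0.6  -0.29  0.61]
3 0.1 24 1 [ 0.39  0.08 -0.86  0.6  -0.29 -2.53]
3 0.1 20 -1 [ 0.41  0.11 -0.72  0.35 -0.44  0.84]
3 0.1 20 1 [ 0.41  0.11 -0.72  0.35 -0.44 -2.3 ]
```

```bash
cat >> h.py <<'E'
LEAN=np.radians(22)
def G(i,lift=0,axg=.068,off=.003,lean=LEAN):
    u=np.array([0,[.1,0,-.1][i-1],.055]); zc=np.array([-.5,0,np.sqrt(.75)]); pc=np.array([-np.sqrt(.75),0,-.5])
    r=toolR(lean,yaw,-1); gp=u+zc*(axg+lift)+pc*off
    return cw(gp)+r.apply([.019,0,0]), r
E
cat > a.py <<'E'
from ik import *
for i in (1,2,3):
    q0=[.6,.2,-.8,.7,-.4,.2]
    for l in (.15,.1,.045,0):
        q0,e=ik(*G(i,l),q0); print(i,l,q0.round(2),round(e,5))
# tray
for lean in (-8,0):
    for z in (.3,.05):
        r=toolR(np.radians(lean),np.radians(-15),-1); q,e=ik(np.array([.51,-.266,z]),r,[0,.2,-.5,.3,-1.2,1.6]); print(lean,z,q.round(2),round(e,5))
go(*G(1,.1)); go(*G(1,0))
E
python3 a.py
```

```text
1 0.15 [ 0.86  0.01 -0.68  0.47 -0.7   0.35] 0.0
1 0.1 [ 0.81  0.09 -0.72  0.54 -0.57  0.31] 0.0
1 0.045 [ 0.73  0.18 -0.77  0.67 -0.43  0.22] 0.0
1 0 [ 0.65  0.26 -0.81  0.89 -0.31  0.08] 0.0
2 0.15 [ 0.7  -0.06 -0.73  0.42 -0.66  0.55] 0.0
2 0.1 [ 0.65  0.02 -0.77  0.49 -0.52  0.51] 0.0
2 0.045 [ 0.57  0.13 -0.82  0.63 -0.37  0.41] 0.0
2 0 [ 0.46  0.21 -0.89  0.93 -0.22  0.2 ] 0.0
3 0.15 [ 0.5  -0.1  -0.72  0.32 -0.63  0.82] 0.0
3 0.1 [ 0.46 -0.   -0.76  0.37 -0.5   0.79] 0.0
3 0.045 [ 0.4   0.1  -0.81  0.48 -0.34  0.71] 0.0
3 0 [ 0.32  0.19 -0.88  0.74 -0.19  0.52] 0.0
-8 0.3 [-0.15  0.24  0.01 -0.02 -1.48  1.46] 0.0
-8 0.05 [-0.15  0.44 -0.31 -0.02 -0.96  1.47] 0.0
0 0.3 [-0.14  0.15 -0.1   0.   -1.32  1.45] 0.0
0 0.05 [-0.14  0.37 -0.43 -0.   -0.77  1.45] 0.0
t 8.3 pos [0.6223 0.2055 0.1159] F [-0.11 -1.52 -0.3 ] w 0.0876
need rows 2.07 total [-2.071  0.049  0.407] [ 0.055 -1.505 -0.023]
t 8.3 pos [0.6223 0.2055 0.1159] F [-0.11 -1.52 -0.3 ] w 0.0876
need rows 1.51 total [0.428 0.046 0.321] [ 0.055 -1.505 -0.023]
```

>>> carry_out --pt "-0.5 0.05 0.15 0 0 0" --pt "-0.5 0 0.15 0 -0.5 0" --pt "0 0 0.1 0 -0.5 0" --pt "0 0 0 0 -0.4 0" --pt "0 0 0 0 0 0"

```text
t: 8.8
eef_pos: [0.5992, 0.2029, 0.1479]
ee_rot: [-3.141, 1.15, -0.023]
force: [0.3, 0.7, 0.3]
width: 0.0874
```

```bash
python3 - <<'E'
from h import *
st()
go(*G(1,0))
E
```

```text
8.8 [0.5992 0.2029 0.1479] [0.34 0.75 0.28] [0.03 1.42 0.1 ] 0.0874 q [ 0.72  0.16 -0.8   0.77 -0.41  0.14]
[[0.408, -0.024, -0.913], [-0.01, -1.0, 0.022], [-0.913, -0.0, -0.408]]
t 8.8 pos [0.5992 0.2029 0.1479] F [0.34 0.75 0.28] w 0.0874
need rows 1.41 total [ 1.415 -0.031  0.091] [-0.019 -0.526 -0.002]
```

>>> carry_out --pt "0.4 0 0 0 -0.3 0" --pt "0.4 0 0 0 -0.2 0" --pt "0.4 0 0.05 0 0 0" --pt "0.2 0 0 0 0 0" --pt "0 0 0 0 0 0"

```text
t: 9.3
eef_pos: [0.6185, 0.2065, 0.0969]
ee_rot: [-3.13, 1.181, -0.008]
force: [-0.7, -0.8, 0.4]
width: 0.0876
```

```bash
python3 - <<'E'
from h import *
st()
go(*G(1,0))
from station import cams
import cv2
f=cams.grab_frame("wrist"); cv2.imwrite("pics/wrist3.png",f["pixels"][:,:,::-1])
f=cams.grab_frame("side"); a=f["pixels"][:,:,::-1][60:300,50:370]; cv2.imwrite("pics/side3.png",cv2.resize(a,None,fx=2.5,fy=2.5,interpolation=cv2.INTER_CUBIC))
E
```

```text
9.3 [0.6185 0.2065 0.0969] [-0.7  -0.81  0.44] [-0.17  1.43 -0.02] 0.0876 q [ 0.64  0.25 -0.82  0.92 -0.29  0.05]
[[0.38, -0.019, -0.925], [-0.003, -1.0, 0.019], [-0.925, -0.004, -0.38]]
t 9.3 pos [0.6185 0.2065 0.0969] F [-0.7  -0.81  0.44] w 0.0876
need rows 0.08 total [0.054 0.071 0.006] [ 0.034 -0.078  0.081]
```

View pics/wrist3.png

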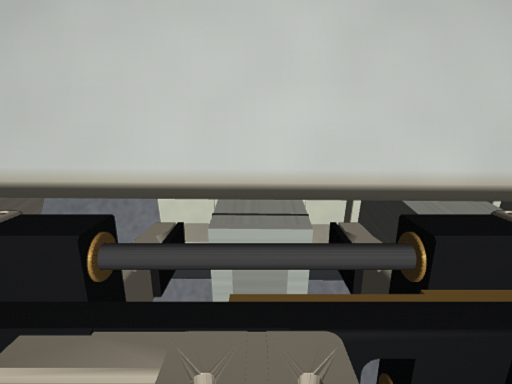

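View pics/side3.png

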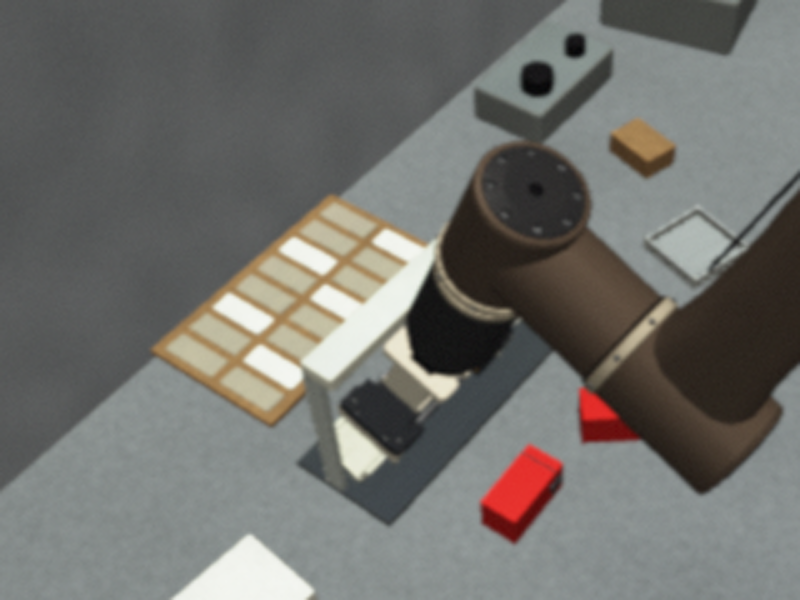

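>>> carry_out --pt "0 0.06 0 0 0 0.08" --pt "0 0 0 0 0 0"

```text
t: 9.6
eef_pos: [0.6188, 0.2039, 0.0989]
ee_rot: [-3.142, 1.179, -0.022]
force: [0.0, -0.5, 0.3]
width: 0.0873
```

>>> carry_out --pt "0 0 0 0 0 0" --pt "0 0 0 0 0 0" --pt "0 0 0 0 0 0" --pt "0 0 0 0 0 0" --pt "0 0 0 0 0 0" --hand 1 --newtons 40

```text
t: 10.1
eef_pos: [0.6191, 0.205, 0.1006]
ee_rot: [-3.137, 1.177, -0.017]
force: [-0.8, -0.2, 0.0]
width: 0.0533
```

```bash
python3 - <<'E'
from h import *
st()
go(*G(1,0)); go(*G(1,.045))
E
```

```text
10.1 [0.6191 0.205  0.1006] [-0.79 -0.24  0.03] [-0.14  1.38 -0.01] 0.0533 q [ 0.64  0.25 -0.82  0.91 -0.3   0.06]
[[0.383, -0.021, -0.923], [-0.006, -1.0, 0.02], [-0.924, -0.002, -0.383]]
t 10.1 pos [0.6191 0.205  0.1006] F [-0.79 -0.24  0.03] w 0.0533
need rows 0.14 total [0.134 0.033 0.057] [ 0.021 -0.137  0.034]
t 10.1 pos [0.6191 0.205  0.1006] F [-0.79 -0.24  0.03] w 0.0533
need rows 0.98 total [-0.982  0.03   0.203] [ 0.021 -0.137  0.034]
```

>>> carry_out --pt "0.02 0 0.02 0 0 0" --pt "0.02 0 0.02 0 0 0" --pt "0 0 0 0 0 0" --pt "0 0 0 0 0 0"

```text
t: 10.5
eef_pos: [0.6188, 0.2049, 0.0999]
ee_rot: [-3.136, 1.175, -0.017]
force: [-0.2, -0.3, -0.0]
width: 0.046
```

```bash
python3 - <<'E'
from h import *
st()
go(*G(1,0)); go(*G(1,.045))
E
```

```text
10.5 [0.6188 0.2049 0.0999] [-0.23 -0.28 -0.03] [-0.01  1.36  0.03] 0.046 q [ 0.63  0.25 -0.83  0.94 -0.29  0.03]
[[0.385, -0.021, -0.922], [-0.006, -1.0, 0.021], [-0.923, -0.002, -0.385]]
t 10.5 pos [0.6188 0.2049 0.0999] F [-0.23 -0.28 -0.03] w 0.046
need rows 0.17 total [0.119 0.031 0.043] [ 0.01  -0.168  0.035]
t 10.5 pos [0.6188 0.2049 0.0999] F [-0.23 -0.28 -0.03] w 0.046
need rows 1.0 total [-0.996  0.028  0.187] [ 0.01  -0.168  0.035]
```

>>> carry_out --pt "-0.3 0 0.04 0 0 0" --pt "-0.35 0 0.05 0 0 0" --pt "-0.35 0 0.05 0 0 0" --pt "-0.1 0 0.01 0 0 0" --pt "0 0 0 0 0 0"

```text
t: 11.0
eef_pos: [0.5952, 0.2042, 0.1359]
ee_rot: [3.141, 1.18, -0.024]
force: [0.5, 1.2, -5.2]
width: 0.0459
```

>>> carry_out --pt "0 0 0 0 0 0" --pt "0 0 0 0 0 0" --pt "0 0 0 0 0 0" --pt "0 0 0 0 0 0"

```text
t: 11.4
eef_pos: [0.5941, 0.2024, 0.1323]
ee_rot: [3.131, 1.184, -0.034]
force: [1.0, -0.9, -4.3]
width: 0.0457
```

```bash
python3 - <<'E'
from h import *
st()
go([.6188,.2049,.0999],R.from_euler('xyz',[-3.136, 1.175, -0.017]))
from station import cams
import cv2
f=cams.grab_frame("wrist"); cv2.imwrite("pics/wrist4.png",f["pixels"][:,:,::-1])
E
```

```text
11.4 [0.5941 0.2024 0.1323] [ 0.97 -0.9  -4.33] [-0.05  2.07  0.03] 0.0457 q [ 0.73  0.18 -0.78  0.7  -0.42  0.2 ]
[[0.377, -0.024, -0.926], [-0.013, -1.0, 0.021], [-0.926, 0.004, -0.377]]
t 11.4 pos [0.5941 0.2024 0.1323] F [ 0.97 -0.9  -4.33] w 0.0457
need rows 0.98 total [ 0.981 -0.081 -0.264] [ 0.006  0.128 -0.093]
```

View pics/wrist4.png

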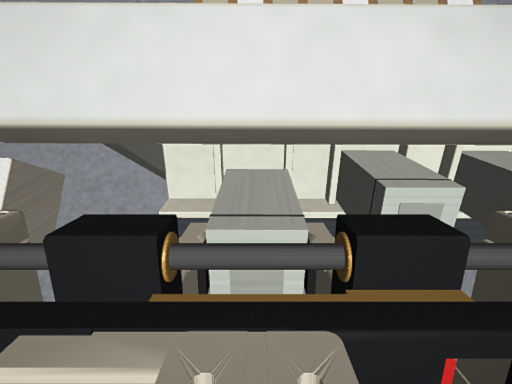

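>>> carry_out --pt "-0.3 0.02 0.04 0 0 0" --pt "-0.05 0 0 0 0 0" --pt "-0.05 0 0 0 0 0" --pt "-0.05 0 0 0 0 0" --pt "-0.05 0 0 0 0 0"

```text
t: 11.95
eef_pos: [0.5849, 0.2012, 0.1492]
ee_rot: [3.127, 1.186, -0.038]
force: [-0.1, -0.2, -4.4]
width: 0.0457
```

```bash
python3 - <<'E'
from h import *
st()
go([.6188,.2049,.0999],R.from_euler('xyz',[-3.136, 1.175, -0.017]))
E
```

```text
11.95 [0.5849 0.2012 0.1492] [-0.1  -0.17 -4.43] [-0.02  2.04 -0.01] 0.0457 q [ 0.76  0.15 -0.76  0.63 -0.47  0.25]
[[0.376, -0.025, -0.926], [-0.014, -1.0, 0.021], [-0.927, 0.005, -0.376]]
t 11.95 pos [0.5849 0.2012 0.1492] F [-0.1  -0.17 -4.43] w 0.0457
need rows 1.46 total [ 1.459 -0.121 -0.321] [ 0.001  0.151 -0.116]
```

>>> carry_out --pt "0.15 -0.1 -0.1 0 0.1 -0.1" --pt "0.15 -0.02 -0.06 0 0.05 -0.02" --pt "0 0 0 0 0 0"

```text
t: 12.25
eef_pos: [0.5959, 0.2061, 0.1404]
ee_rot: [-3.134, 1.174, -0.015]
force: [-0.1, 0.2, -5.1]
width: 0.0458
```

```bash
cat >> h.py <<'E'
def back(p,e):
    s=arm.get_state(); d=Rk.inv().apply(np.array(p)-s["eef_pos"]); zc=np.array([-.5,0,np.sqrt(.75)]); pc=np.array([np.sqrt(.75),0,.5])
    print("mm: axial",(d@zc*1e3).round(1),"perp",(d@pc*1e3).round(1),"y",(d[1]*1e3).round(1)); go(p,R.from_euler('xyz',e),s)
E
python3 - <<'E'
from h import *
back([.6188,.2049,.0999],[-3.136, 1.175, -0.017])
E
```

```text
mm: axial -46.6 perp -0.4 y -0.7
t 12.25 pos [0.5959 0.2061 0.1404] F [-0.11  0.15 -5.08] w 0.0458
need rows 1.16 total [ 1.156  0.021 -0.137] [ 0.004 -0.01   0.013]
```

>>> carry_out --pt "0.25 0.01 -0.03 0 0 0" --pt "0.25 0.01 -0.03 0 0 0"

```text
t: 12.45
eef_pos: [0.6063, 0.2054, 0.1235]
ee_rot: [-3.133, 1.173, -0.013]
force: [-0.0, -0.0, -4.7]
width: 0.0459
```

```bash
python3 - <<'E'
from h import *
back([.6188,.2049,.0999],[-3.136, 1.175, -0.017])
E
```

```text
mm: axial -26.7 perp -1.0 y -0.2
t 12.45 pos [0.6063 0.2054 0.1235] F [-0.01 -0.   -4.68] w 0.0459
need rows 0.67 total [ 0.665  0.009 -0.06 ] [ 0.004 -0.026  0.023]
```

>>> carry_out --pt "0.2 0 -0.02 0 0 0" --pt "0.2 0 -0.01 0 0 0"

```text
t: 12.65
eef_pos: [0.6138, 0.205, 0.1084]
ee_rot: [-3.135, 1.174, -0.015]
force: [0.4, 0.2, -3.6]
width: 0.0457
```

```bash
python3 - <<'E'
from h import *
back([.6188,.2049,.0999],[-3.136, 1.175, -0.017])
E
```

```text
mm: axial -9.8 perp 0.1 y -0.0
t 12.65 pos [0.6138 0.205  0.1084] F [ 0.42  0.23 -3.62] w 0.0457
need rows 0.24 total [ 0.243  0.001 -0.032] [ 0.008 -0.018  0.012]
```

>>> carry_out --pt "0.1 0 -0.01 0 0 0" --pt "0.08 0 -0.01 0 0 0" --pt "0.03 0 0 0 0 0"

```text
t: 12.95
eef_pos: [0.6183, 0.2042, 0.0999]
ee_rot: [-3.138, 1.174, -0.019]
force: [-0.2, -0.6, -4.5]
width: 0.0459
```

```bash
python3 - <<'E'
from h import *
back([.6188,.2049,.0999],[-3.136, 1.175, -0.017])
E
```

```text
mm: axial -0.2 perp 0.4 y 0.7
t 12.95 pos [0.6183 0.2042 0.0999] F [-0.23 -0.6  -4.49] w 0.0459
need rows 0.02 total [ 0.004 -0.018 -0.01 ] [ 0.01  -0.008 -0.01 ]
```

>>> carry_out --pt "0.05 -0.02 0 0 0 0" --pt "0.04 0 0 0 0 0"

```text
t: 13.15
eef_pos: [0.6195, 0.2041, 0.1]
ee_rot: [-3.139, 1.17, -0.02]
force: [-23.5, 0.4, 15.6]
width: 0.0455
```

```bash
python3 - <<'E'
from h import *
back([.6188,.2049,.0999],[-3.136, 1.175, -0.017])
E
```

```text
mm: axial 0.3 perp -0.7 y 0.8
t 13.15 pos [0.6195 0.2041 0.1   ] F [-23.55   0.4   15.59] w 0.0455
need rows 0.07 total [-0.006 -0.019  0.018] [ 0.002 -0.068 -0.019]
```

Seated firmly on the floor. Ease off and open.

>>> carry_out --pt "-0.02 0 0.01 0 0 0" --pt "0 0 0 0 0 0" --pt "0 0 0 0 0 0" --pt "0 0 0 0 0 0" --pt "0 0 0 0 0 0" --hand 0

```text
t: 13.65
eef_pos: [0.621, 0.2063, 0.1053]
ee_rot: [-3.129, 1.163, -0.009]
force: [-0.0, 0.0, 0.4]
width: 0.0803
```

>>> carry_out --pt "0 0 0 0 0 0" --pt "0 0 0 0 0 0" --pt "-0.2 0 0.02 0 0 0" --pt "-0.5 0 0.05 0 0 0" --pt "-0.6 0 0.05 0 0 0"

```text
t: 14.15
eef_pos: [0.5947, 0.2042, 0.1476]
ee_rot: [-3.141, 1.17, -0.023]
force: [0.9, 0.4, 0.8]
width: 0.088
```

```bash
python3 - <<'E'
from h import *
st(); go(*G(2,.13)); go(*G(1,.13))
from station import cams
import cv2
f=cams.grab_frame("wrist"); cv2.imwrite("pics/wrist5.png",f["pixels"][:,:,::-1])
E
```

```text
14.15 [0.5947 0.2042 0.1476] [0.93 0.44 0.82] [-0.09  1.21 -0.02] 0.088 q [ 0.74  0.16 -0.77  0.69 -0.44  0.21]
[[0.39, -0.023, -0.92], [-0.009, -1.0, 0.021], [-0.921, -0.0, -0.39]]
t 14.15 pos [0.5947 0.2042 0.1476] F [0.93 0.44 0.82] w 0.088
need rows 2.5 total [-1.773  2.499  0.353] [-0.003 -0.241  0.002]
t 14.15 pos [0.5947 0.2042 0.1476] F [0.93 0.44 0.82] w 0.088
need rows 1.77 total [-1.772e+00 -1.000e-03  3.540e-01] [-0.003 -0.241  0.002]
```

View pics/wrist5.png

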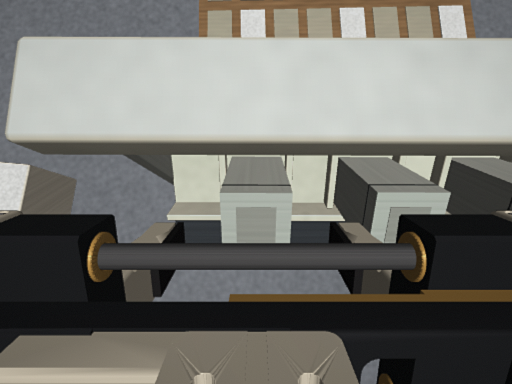

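>>> carry_out --pt "-0.8 0 0.15 0 -0.1 0" --pt "-0.8 0.3 0.15 0 -0.1 0" --pt "0 0.8 0 0 0 0" --pt "0 0.8 0 0 0 0" --pt "0 0.5 0 0 0 0"

```text
t: 14.7
eef_pos: [0.5559, 0.112, 0.2094]
ee_rot: [-3.126, 1.178, -0.001]
force: [0.8, 0.8, -0.7]
width: 0.0877
```

```bash
python3 - <<'E'
from h import *
st(); go(*G(2,.13)); go(*G(2,.0))
from station import cams
import cv2
f=cams.grab_frame("wrist"); cv2.imwrite("pics/wrist6.png",f["pixels"][:,:,::-1])
E
```

```text
14.7 [0.5559 0.112  0.2094] [ 0.77  0.77 -0.68] [-0.09  1.37 -0.06] 0.0877 q [ 0.68 -0.02 -0.74  0.45 -0.59  0.53]
[[0.382, -0.016, -0.924], [-0.0, -1.0, 0.017], [-0.924, -0.006, -0.382]]
t 14.7 pos [0.5559 0.112  0.2094] F [ 0.77  0.77 -0.68] w 0.0877
need rows 0.17 total [0.008 0.172 0.113] [ 0.067 -0.12   0.12 ]
t 14.7 pos [0.5559 0.112  0.2094] F [ 0.77  0.77 -0.68] w 0.0877
need rows 3.23 total [ 3.23   0.201 -0.313] [ 0.067 -0.12   0.12 ]
```

View pics/wrist6.png

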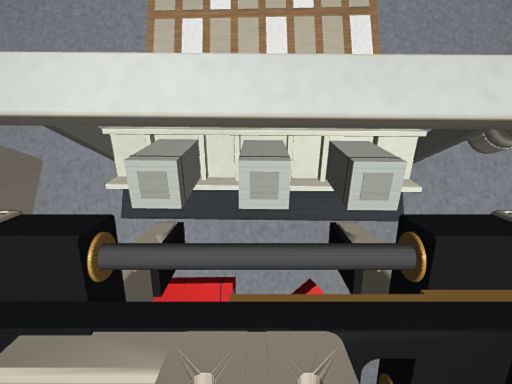

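>>> carry_out --pt "0.6 0.12 -0.05 0 -0.1 0.1" --pt "0.6 0.06 -0.06 0 0 0" --pt "0.6 0 -0.06 0 0 0" --pt "0.4 0 -0.05 0 0 0" --pt "0.1 0 0 0 0 0"

```text
t: 15.25
eef_pos: [0.6004, 0.1016, 0.1271]
ee_rot: [-3.131, 1.182, -0.012]
force: [-0.9, -1.3, -0.6]
width: 0.0876
```

```bash
python3 - <<'E'
from h import *
st(); go(*G(2,.0))
E
```

```text
15.25 [0.6004 0.1016 0.1271] [-0.94 -1.34 -0.62] [-0.18  1.41 -0.05] 0.0876 q [ 0.55  0.14 -0.83  0.67 -0.33  0.39]
[[0.379, -0.021, -0.925], [-0.004, -1.0, 0.021], [-0.925, -0.004, -0.379]]
t 15.25 pos [0.6004 0.1016 0.1271] F [-0.94 -1.34 -0.62] w 0.0876
need rows 0.9 total [ 0.902 -0.057 -0.071] [ 0.005 -0.066  0.062]
```

>>> carry_out --pt "0.4 -0.05 -0.03 0 0 0" --pt "0.35 0 -0.03 0 0 0" --pt "0.15 0 0 0 0 0" --pt "0 0 0 0 0 0"

```text
t: 15.65
eef_pos: [0.617, 0.1038, 0.0941]
ee_rot: [-3.133, 1.182, -0.012]
force: [-0.4, -1.0, -0.1]
width: 0.0876
```

```bash
python3 - <<'E'
from h import *
st(); go(*G(2,.0))
from station import cams
import cv2
f=cams.grab_frame("wrist"); cv2.imwrite("pics/wrist7.png",f["pixels"][:,:,::-1])
E
```

```text
15.65 [0.617  0.1038 0.0941] [-0.37 -1.03 -0.07] [-0.13  1.44 -0.02] 0.0876 q [ 0.43  0.21 -0.9   1.   -0.2   0.15]
[[0.379, -0.021, -0.925], [-0.005, -1.0, 0.021], [-0.925, -0.003, -0.379]]
t 15.65 pos [0.617  0.1038 0.0941] F [-0.37 -1.03 -0.07] w 0.0876
need rows 0.07 total [-0.018  0.004  0.001] [ 0.01  -0.069  0.057]
```

View pics/wrist7.png

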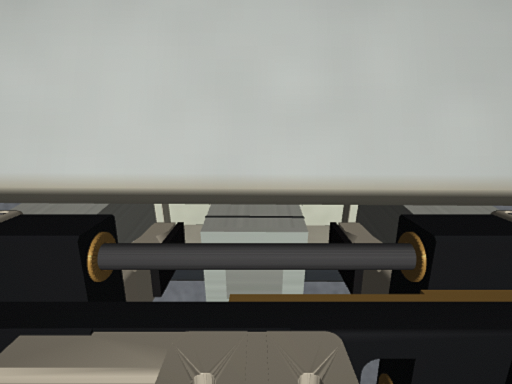

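>>> carry_out --pt "0.01 0 0 0 0 0" --pt "0.01 0 0.01 0 0 0" --pt "0.01 0 0 0 0 0" --pt "0.01 0 0.01 0 0 0" --pt "0.01 0 0 0 0 0" --hand 1 --newtons 40

```text
t: 16.2
eef_pos: [0.6183, 0.1051, 0.0958]
ee_rot: [-3.128, 1.177, -0.007]
force: [-0.7, -0.6, -0.1]
width: 0.053
```

>>> carry_out --pt "0.01 0 0 0 0 0" --pt "0.01 0 0 0 0 0" --pt "0 0 0 0 0 0" --pt "0 0 0 0 0 0"

```text
t: 16.6
eef_pos: [0.6184, 0.105, 0.0956]
ee_rot: [-3.128, 1.176, -0.007]
force: [0.4, -0.3, 0.2]
width: 0.0458
```

```bash
python3 - <<'E'
from h import *
st(); print(arm.get_state()["ee_rot"], arm.get_state()["eef_pos"])
E
```

```text
16.6 [0.6184 0.105  0.0956] [ 0.44 -0.32  0.22] [-0.01  1.31  0.01] 0.0458 q [ 0.42  0.2  -0.91  1.05 -0.18  0.11]
[[0.385, -0.02, -0.923], [-0.003, -1.0, 0.021], [-0.923, -0.005, -0.385]]
[-3.12764082  1.17577641 -0.00733203] [0.61839864 0.10498056 0.09562963]
```

Gripped (45.8 mm). Lift ~50 mm along the tin axis.

>>> carry_out --pt "-0.35 0 0.045 0 0 0" --pt "-0.4 0 0.05 0 0 0" --pt "-0.4 0 0.05 0 0 0" --pt "-0.15 0 0.01 0 0 0" --pt "-0.03 0 0 0 0 0"

```text
t: 17.1
eef_pos: [0.591, 0.1051, 0.1419]
ee_rot: [-3.129, 1.18, -0.008]
force: [-0.2, -0.4, -1.7]
width: 0.0459
```

>>> carry_out --pt "-0.03 0 0 0 0 0" --pt "-0.03 0 0 0 0 0" --pt "-0.03 0 0 0 0 0" --pt "-0.03 0 0 0 0 0"

```text
t: 17.5
eef_pos: [0.5884, 0.104, 0.1446]
ee_rot: [-3.134, 1.182, -0.014]
force: [0.5, -0.1, -1.4]
width: 0.0455
```

```bash
python3 - <<'E'
from h import *
back([0.6184,0.1050,0.0956],[-3.1276,1.1758,-.0073]); st()
E
```

```text
mm: axial -57.4 perp 1.4 y 1.7
t 17.5 pos [0.5884 0.104  0.1446] F [ 0.47 -0.14 -1.44] w 0.0455
need rows 1.42 total [ 1.418 -0.037 -0.229] [-0.002  0.095 -0.038]
17.5 [0.5884 0.104  0.1446] [ 0.47 -0.14 -1.44] [-0.04  1.62  0.  ] 0.0455 q [ 0.59  0.1  -0.81  0.6  -0.39  0.43]
[[0.379, -0.021, -0.925], [-0.005, -1.0, 0.021], [-0.926, -0.003, -0.379]]
```

Light (1.5 N). Put it back.

>>> carry_out --pt "0.25 -0.03 -0.06 0 0.08 -0.03" --pt "0.25 0 -0.04 0 0 0" --pt "0.2 0 -0.03 0 0 0"

```text
t: 17.8
eef_pos: [0.6047, 0.1055, 0.121]
ee_rot: [-3.126, 1.175, -0.006]
force: [0.4, -0.8, -1.7]
width: 0.0457
```

```bash
python3 - <<'E'
from h import *
back([0.6184,0.1050,0.0956],[-3.1276,1.1758,-.0073])
E
```

```text
mm: axial -28.8 perp -0.8 y -0.2
t 17.8 pos [0.6047 0.1055 0.121 ] F [ 0.38 -0.79 -1.68] w 0.0457
need rows 0.72 total [ 0.717  0.009 -0.071] [-0.004 -0.006  0.01 ]
```

>>> carry_out --pt "0.2 0 -0.02 0 0 0" --pt "0.2 0 -0.01 0 0 0" --pt "0.14 0 -0.01 0 0 0"

```text
t: 18.1
eef_pos: [0.6151, 0.1056, 0.1]
ee_rot: [-3.126, 1.177, -0.006]
force: [2.7, 0.1, 1.3]
width: 0.046
```

```bash
python3 - <<'E'
from h import *
back([0.6184,0.1050,0.0956],[-3.1276,1.1758,-.0073])
E
```

```text
mm: axial -5.4 perp 0.6 y -0.5
t 18.1 pos [0.6151 0.1056 0.1   ] F [2.73 0.13 1.26] w 0.046
need rows 0.13 total [ 0.133  0.014 -0.034] [0.    0.012 0.009]
```

>>> carry_out --pt "0.04 0.01 -0.03 0 0 0" --pt "0.06 0 -0.01 0 0 0" --pt "0.03 0 0 0 0 0"

```text
t: 18.4
eef_pos: [0.6192, 0.1041, 0.0959]
ee_rot: [-3.128, 1.176, -0.008]
force: [-22.5, 3.4, 29.1]
width: 0.0457
```

```bash
python3 - <<'E'
from h import *
back([0.6184,0.1050,0.0956],[-3.1276,1.1758,-.0073])
E
```

```text
mm: axial 0.1 perp -0.9 y 0.9
t 18.4 pos [0.6192 0.1041 0.0959] F [-22.5    3.35  29.09] w 0.0457
need rows 0.02 total [ 0.    -0.021  0.022] [-0.004  0.005 -0.004]
```

Seated on the floor. Open and withdraw.

>>> carry_out --pt "-0.02 0 0.01 0 0 0" --pt "0 0 0 0 0 0" --pt "0 0 0 0 0 0" --pt "0 0 0 0 0 0" --pt "0 0 0 0 0 0" --hand 0

```text
t: 18.9
eef_pos: [0.6195, 0.1041, 0.0981]
ee_rot: [-3.127, 1.174, -0.007]
force: [0.0, 0.6, -0.1]
width: 0.0806
```

>>> carry_out --pt "0 0 0 0 0 0" --pt "0 0 0 0 0 0" --pt "-0.2 0 0.02 0 0 0" --pt "-0.6 0 0.07 0 0 0" --pt "-0.8 0 0.09 0 0 0"

```text
t: 19.4
eef_pos: [0.5855, 0.102, 0.1498]
ee_rot: [-3.137, 1.184, -0.019]
force: [0.7, -1.0, 2.3]
width: 0.0877
```

```bash
python3 - <<'E'
from h import *
st(); go(*G(3,.13)); go(*G(2,.13))
E
```

```text
19.4 [0.5855 0.102  0.1498] [ 0.71 -0.96  2.25] [-0.12  0.98 -0.06] 0.0877 q [ 0.59  0.09 -0.81  0.57 -0.41  0.45]
[[0.377, -0.023, -0.926], [-0.007, -1.0, 0.022], [-0.926, -0.002, -0.377]]
t 19.4 pos [0.5855 0.102  0.1498] F [ 0.71 -0.96  2.25] w 0.0877
need rows 2.44 total [-1.654  2.437  0.239] [-0.009 -0.042  0.021]
t 19.4 pos [0.5855 0.102  0.1498] F [ 0.71 -0.96  2.25] w 0.0877
need rows 1.65 total [-1.65  -0.063  0.24 ] [-0.009 -0.042  0.021]
```

>>> carry_out --pt "-0.8 0 0.12 0 0 0" --pt "-0.7 0.3 0.12 0 0 0" --pt "0 0.8 0 0 0 0" --pt "0 0.8 0 0 0 0" --pt "0 0.5 0 0 0 0"

```text
t: 19.9
eef_pos: [0.5506, 0.0101, 0.2082]
ee_rot: [-3.121, 1.179, 0.006]
force: [0.1, 0.4, 0.2]
width: 0.0875
```

```bash
python3 - <<'E'
from h import *
st(); go(*G(3,.0))
from station import cams
import cv2
f=cams.grab_frame("wrist"); cv2.imwrite("pics/wrist8.png",f["pixels"][:,:,::-1])
E
```

```text
19.9 [0.5506 0.0101 0.2082] [0.08 0.37 0.16] [-0.12  1.38  0.02] 0.0875 q [ 0.49 -0.06 -0.74  0.33 -0.57  0.82]
[[0.382, -0.014, -0.924], [0.002, -1.0, 0.016], [-0.924, -0.008, -0.382]]
t 19.9 pos [0.5506 0.0101 0.2082] F [0.08 0.37 0.16] w 0.0875
need rows 3.23 total [ 3.229  0.162 -0.395] [ 0.083 -0.115  0.157]
```

View pics/wrist8.png

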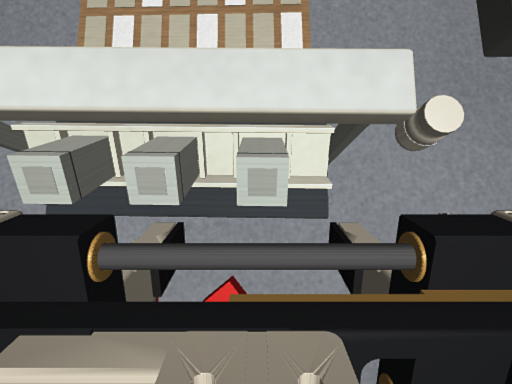

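>>> carry_out --pt "0.6 0.1 -0.07 0 -0.1 0.1" --pt "0.6 0.06 -0.08 0 0 0.05" --pt "0.6 0 -0.08 0 0 0" --pt "0.4 0 -0.05 0 0 0" --pt "0.1 0 0 0 0 0"

```text
t: 20.45
eef_pos: [0.5973, 0.0004, 0.1269]
ee_rot: [-3.137, 1.182, -0.017]
force: [-0.2, -0.8, -0.3]
width: 0.0876
```

```bash
python3 - <<'E'
from h import *
st(); go(*G(3,.0))
E
```

```text
20.45 [5.973e-01 4.000e-04 1.269e-01] [-0.19 -0.76 -0.3 ] [-0.13  1.45 -0.06] 0.0876 q [ 0.38  0.12 -0.82  0.51 -0.31  0.7 ]
[[0.379, -0.021, -0.925], [-0.006, -1.0, 0.02], [-0.925, -0.002, -0.379]]
t 20.45 pos [5.973e-01 4.000e-04 1.269e-01] F [-0.19 -0.76 -0.3 ] w 0.0876
need rows 0.9 total [ 0.905 -0.089 -0.09 ] [ 0.016 -0.067  0.034]
```

>>> carry_out --pt "0.4 -0.07 -0.05 0 0 0" --pt "0.35 0 -0.03 0 0 0" --pt "0.13 0 0 0 0 0" --pt "0 0 0 0 0 0"

```text
t: 20.85
eef_pos: [0.6141, 0.0032, 0.0951]
ee_rot: [-3.138, 1.182, -0.018]
force: [1.1, -0.8, 0.6]
width: 0.0875
```

```bash
python3 - <<'E'
from h import *
st(); go(*G(3,.0))
from station import cams
import cv2
f=cams.grab_frame("wrist"); cv2.imwrite("pics/wrist9.png",f["pixels"][:,:,::-1])
E
```

```text
20.85 [0.6141 0.0032 0.0951] [ 1.12 -0.83  0.56] [-0.18  1.45 -0.05] 0.0875 q [ 0.3   0.19 -0.89  0.79 -0.17  0.49]
[[0.379, -0.021, -0.925], [-0.007, -1.0, 0.02], [-0.925, -0.001, -0.379]]
t 20.85 pos [0.6141 0.0032 0.0951] F [ 1.12 -0.83  0.56] w 0.0875
need rows 0.06 total [ 0.011 -0.012 -0.005] [ 0.02  -0.065  0.027]
```

View pics/wrist9.png

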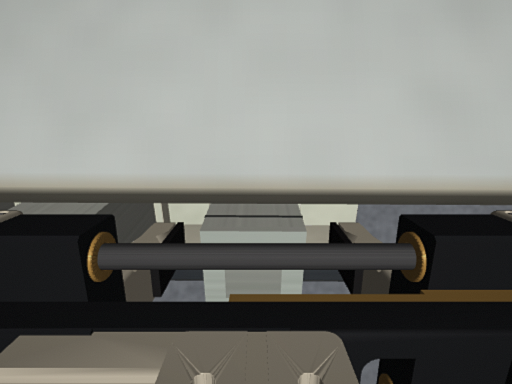

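Tin spans columns 202–305, centred between the fingers. Close.

>>> carry_out --pt "0.01 0 0 0 0 0" --pt "0.01 0 0.01 0 0 0" --pt "0.01 0 0 0 0 0" --pt "0.01 0 0.01 0 0 0" --pt "0.01 0 0 0 0 0" --hand 1 --newtons 40

```text
t: 21.4
eef_pos: [0.6153, 0.004, 0.0966]
ee_rot: [-3.135, 1.177, -0.015]
force: [-0.1, -0.1, -0.3]
width: 0.0535
```

>>> carry_out --pt "0.01 0 0 0 0 0" --pt "0.01 0 0 0 0 0" --pt "0 0 0 0 0 0" --pt "0 0 0 0 0 0"

```text
t: 21.8
eef_pos: [0.6156, 0.0041, 0.0965]
ee_rot: [-3.135, 1.176, -0.014]
force: [0.2, 0.5, -0.2]
width: 0.0459
```

```bash
python3 - <<'E'
from h import *
st(); print(arm.get_state()["ee_rot"], arm.get_state()["eef_pos"])
E
```

```text
21.8 [0.6156 0.0041 0.0965] [ 0.19  0.49 -0.16] [0.02 1.33 0.05] 0.0459 q [ 0.29  0.19 -0.9   0.85 -0.15  0.45]
[[0.385, -0.02, -0.923], [-0.005, -1.0, 0.02], [-0.923, -0.003, -0.385]]
[-3.13487021  1.17595174 -0.01426047] [0.61557135 0.00410783 0.09647702]
```

>>> carry_out --pt "-0.35 0 0.045 0 0 0" --pt "-0.4 0 0.05 0 0 0" --pt "-0.4 0 0.05 0 0 0" --pt "-0.15 0 0.01 0 0 0" --pt "-0.03 0 0 0 0 0"

```text
t: 22.3
eef_pos: [0.5888, 0.0049, 0.143]
ee_rot: [-3.134, 1.179, -0.013]
force: [0.6, 0.0, -2.1]
width: 0.0458
```

>>> carry_out --pt "-0.03 0 0 0 0 0" --pt "-0.03 0 0 0 0 0" --pt "-0.03 0 0 0 0 0" --pt "-0.03 0 0 0 0 0"

```text
t: 22.7
eef_pos: [0.586, 0.0036, 0.145]
ee_rot: [-3.139, 1.182, -0.019]
force: [0.8, 0.5, -2.6]
width: 0.046
```

```bash
python3 - <<'E'
from h import *
st()
E
```

```text
22.7 [0.586  0.0036 0.145 ] [ 0.79  0.52 -2.62] [-0.11  1.66  0.01] 0.046 q [ 0.41  0.08 -0.8   0.45 -0.37  0.74]
[[0.379, -0.021, -0.925], [-0.007, -1.0, 0.02], [-0.926, -0.001, -0.379]]
```

>>> carry_out --pt "0.25 -0.02 -0.06 0 0.08 -0.03" --pt "0.25 0 -0.04 0 0 0" --pt "0.2 0 -0.03 0 0 0"

```text
t: 23.0
eef_pos: [0.6024, 0.0045, 0.1213]
ee_rot: [-3.132, 1.175, -0.012]
force: [0.4, -0.3, -1.6]
width: 0.0459
```

```bash
python3 - <<'E'
from h import *
back([.6156,.0041,.0965],[-3.1349,1.176,-.0143])
E
```

```text
mm: axial -28.1 perp -1.0 y -0.1
t 23.0 pos [0.6024 0.0045 0.1213] F [ 0.41 -0.3  -1.63] w 0.0459
need rows 0.7 total [ 0.7    0.005 -0.066] [-0.002 -0.011  0.015]
```

>>> carry_out --pt "0.2 0 -0.03 0 0 0" --pt "0.2 0 -0.03 0 0 0" --pt "0.14 0 -0.02 0 0 0"

```text
t: 23.3
eef_pos: [0.6139, 0.0044, 0.1005]
ee_rot: [-3.133, 1.177, -0.012]
force: [0.5, -1.0, -1.1]
width: 0.0461
```

```bash
python3 - <<'E'
from h import *
back([.6156,.0041,.0965],[-3.1349,1.176,-.0143])
E
```

```text
mm: axial -4.3 perp -0.6 y -0.2
t 23.3 pos [0.6139 0.0044 0.1005] F [ 0.49 -0.97 -1.07] w 0.0461
need rows 0.11 total [0.108 0.006 0.   ] [0.002 0.018 0.012]
```

>>> carry_out --pt "0.06 0 -0.01 0 0 0" --pt "0.05 0 0 0 0 0"

```text
t: 23.5
eef_pos: [0.6162, 0.0041, 0.0963]
ee_rot: [-3.135, 1.177, -0.013]
force: [-34.5, 5.7, 44.5]
width: 0.0456
```

```bash
python3 - <<'E'
from h import *
back([.6156,.0041,.0965],[-3.1349,1.176,-.0143])
E
```

```text
mm: axial 0.5 perp -0.4 y -0.0
t 23.5 pos [0.6162 0.0041 0.0963] F [-34.51   5.69  44.54] w 0.0456
need rows 0.02 total [-0.011  0.001  0.012] [0.01  0.02  0.005]
```

>>> carry_out --pt "-0.02 0 0.01 0 0 0" --pt "0 0 0 0 0 0" --pt "0 0 0 0 0 0" --pt "0 0 0 0 0 0" --pt "0 0 0 0 0 0" --hand 0

```text
t: 24.0
eef_pos: [0.6166, 0.0042, 0.0975]
ee_rot: [-3.134, 1.176, -0.012]
force: [0.9, -0.7, -0.0]
width: 0.0798
```

>>> carry_out --pt "0 0 0 0 0 0" --pt "0 0 0 0 0 0" --pt "-0.2 0 0.02 0 0 0" --pt "-0.6 0 0.07 0 0 0" --pt "-0.8 0 0.09 0 0 0"

```text
t: 24.5
eef_pos: [0.5826, 0.0034, 0.1495]
ee_rot: [-3.14, 1.186, -0.019]
force: [1.5, -0.7, 1.4]
width: 0.0877
```

>>> carry_out --pt "-0.8 0 0.12 0 0 0" --pt "-0.8 -0.3 0.12 0 0 0" --pt "0 -1 0 0 0 0" --pt "0 -1 0 0 0 0" --pt "0 -1 0 0 0 0"

```text
t: 25.0
eef_pos: [0.5504, 0.1386, 0.2138]
ee_rot: [-3.117, 1.18, -0.002]
force: [-0.2, -0.1, -0.1]
width: 0.0875
```

```bash
python3 - <<'E'
from h import *
st(); go(*G(1,.13))
from station import cams
import cv2
f=cams.grab_frame("wrist"); cv2.imwrite("pics/wrist10.png",f["pixels"][:,:,::-1])
E
```

```text
25.0 [0.5504 0.1386 0.2138] [-0.21 -0.11 -0.11] [-0.07  1.3  -0.04] 0.0875 q [ 0.74 -0.02 -0.73  0.46 -0.62  0.46]
[[0.381, -0.025, -0.924], [-0.001, -1.0, 0.027], [-0.924, -0.009, -0.381]]
t 25.0 pos [0.5504 0.1386 0.2138] F [-0.21 -0.11 -0.11] w 0.0875
need rows 1.66 total [ 0.183 -1.664  0.023] [-0.078 -0.102  0.112]
```

View pics/wrist10.png

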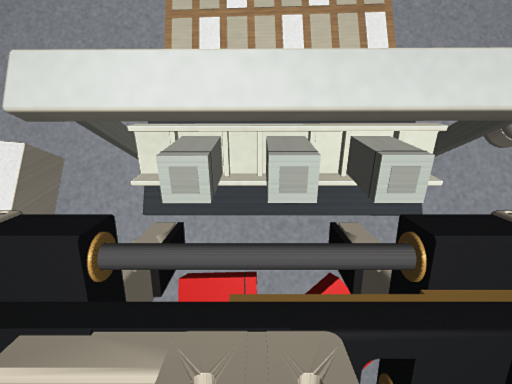

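All three tins are seated in their pockets. Now back to canister 1.

>>> carry_out --pt "0 -0.9 0 0 0 0" --pt "0 -0.8 0 0 -0.1 0.1" --pt "0.5 0 -0.06 0 0 0" --pt "0.6 0 -0.08 0 0 0" --pt "0.6 0 -0.08 0 0 0"

```text
t: 25.55
eef_pos: [0.5882, 0.2207, 0.1583]
ee_rot: [-3.116, 1.179, 0.008]
force: [0.4, 0.6, 0.8]
width: 0.0876
```

```bash
python3 - <<'E'
from h import *
go(*G(1,0))
E
```

```text
t 25.55 pos [0.5882 0.2207 0.1583] F [0.36 0.56 0.78] w 0.0876
need rows 1.76 total [ 1.761  0.429 -0.113] [ 0.035 -0.111  0.168]
```

>>> carry_out --pt "0 0.4 0 0 -0.1 0.1" --pt "0 0.05 0 0 0 0.05" --pt "0.3 0 -0.03 0 0 0"

```text
t: 25.85
eef_pos: [0.5935, 0.2017, 0.144]
ee_rot: [3.133, 1.19, -0.028]
force: [0.4, 0.6, 0.6]
width: 0.0874
```

```bash
python3 - <<'E'
from h import *
go(*G(1,0))
E
```

```text
t 25.85 pos [0.5935 0.2017 0.144 ] F [0.42 0.57 0.64] w 0.0874
need rows 1.38 total [ 1.38  -0.066 -0.134] [ 0.052  0.039 -0.027]
```

>>> carry_out --pt "0.45 -0.05 -0.05 0 0 0" --pt "0.45 0 -0.05 0 0 0" --pt "0.3 0 -0.03 0 0 0" --pt "0.1 0 0 0 0 0" --pt "0 0 0 0 0 0"

```text
t: 26.35
eef_pos: [0.6189, 0.2055, 0.0964]
ee_rot: [3.139, 1.188, -0.021]
force: [0.0, -0.1, -0.2]
width: 0.0875
```

```bash
python3 - <<'E'
from h import *
go(*G(1,0)); st()
E
```

```text
t 26.35 pos [0.6189 0.2055 0.0964] F [ 0.03 -0.12 -0.2 ] w 0.0875
need rows 0.06 total [0.04  0.046 0.012] [0.057 0.022 0.011]
26.35 [0.6189 0.2055 0.0964] [ 0.03 -0.12 -0.2 ] [-0.11  1.37  0.  ] 0.0875 q [ 0.65  0.26 -0.81  0.87 -0.31  0.09]
[[0.373, -0.019, -0.928], [-0.008, -1.0, 0.017], [-0.928, 0.001, -0.373]]
```

>>> carry_out --pt "0.01 0.04 0 0 0 0" --pt "0.01 0 0.01 0 0 0" --pt "0.01 0 0 0 0 0" --pt "0.01 0 0.01 0 0 0" --pt "0.01 0 0 0 0 0" --hand 1 --newtons 45

```text
t: 26.85
eef_pos: [0.6193, 0.2052, 0.0966]
ee_rot: [-3.138, 1.185, -0.015]
force: [0.2, -0.4, -0.1]
width: 0.0534
```

>>> carry_out --pt "0.01 0 0 0 0 0" --pt "0.01 0 0 0 0 0" --pt "0 0 0 0 0 0" --pt "0 0 0 0 0 0"

```text
t: 27.25
eef_pos: [0.6195, 0.2051, 0.0964]
ee_rot: [-3.137, 1.185, -0.014]
force: [-0.4, -0.8, 1.4]
width: 0.0461
```

```bash
python3 - <<'E'
from h import *
st(); s=arm.get_state(); print(s["eef_pos"],s["ee_rot"])
go(*G(1,0)); 
E
```

```text
27.25 [0.6195 0.2051 0.0964] [-0.41 -0.84  1.4 ] [-0.13  1.45 -0.09] 0.0461 q [ 0.64  0.26 -0.81  0.89 -0.3   0.07]
[[0.377, -0.018, -0.926], [-0.005, -1.0, 0.018], [-0.926, -0.002, -0.377]]
[0.61948513 0.20507111 0.09637561] [-3.13728833  1.18471535 -0.01435133]
t 27.25 pos [0.6195 0.2051 0.0964] F [-0.41 -0.84  1.4 ] w 0.0461
need rows 0.05 total [0.033 0.036 0.025] [ 0.053 -0.03   0.047]
```

>>> carry_out --pt "-0.35 0 0.045 0 0 0" --pt "-0.45 0 0.06 0 0 0" --pt "-0.5 0 0.07 0 0 0" --pt "-0.5 0 0.08 0 0 0" --pt "-0.6 0 0.1 0 0 0"

```text
t: 27.75
eef_pos: [0.567, 0.2028, 0.1748]
ee_rot: [3.127, 1.196, -0.036]
force: [-0.2, -0.5, -4.4]
width: 0.0456
```

>>> carry_out --pt "-0.7 0 0.15 0 0 0" --pt "-0.7 0 0.2 0 0 0" --pt "-0.7 0 0.3 0 0 0" --pt "-0.5 0 0.3 0 -0.5 0" --pt "-0.3 0 0.2 0 -0.5 0"

```text
t: 28.25
eef_pos: [0.4744, 0.202, 0.2647]
ee_rot: [3.105, 1.279, -0.059]
force: [0.2, 0.3, -3.5]
width: 0.0461
```

```bash
cat >> h.py <<'E'
tc=np.array([.5115,-.266]); tyaw=np.radians(-15)
# tin in tool at second grasp
_p=np.array([0.61948513,0.20507111,0.09637561]); _r=R.from_euler('xyz',[-3.13728833,1.18471535,-0.01435133])
tinR=_r.inv()*(Rk*R.from_euler('y',-np.pi/6)); tinP=_r.inv().apply(cw([0,.1,.055])-_p)
def place(z):
    Rw=R.from_euler('z',tyaw); r=Rw*tinR.inv(); return np.array([*tc,z])-r.apply(tinP), r
E
python3 - <<'E'
from h import *
st(); print(tinP, place(.005)[0]); go(*place(.2))
from station import cams
import cv2
f=cams.grab_frame("wrist"); cv2.imwrite("pics/wrist11.png",f["pixels"][:,:,::-1])
E
```

```text
28.25 [0.4744 0.202  0.2647] [ 0.17  0.3  -3.45] [-0.01  1.43 -0.01] 0.0461 q [ 0.97 -0.09 -0.59  0.31 -0.94  0.41]
[[0.287, -0.024, -0.958], [-0.017, -1.0, 0.02], [-0.958, 0.011, -0.288]]
[ 0.04926603  0.0016322  -0.01133077] [ 0.50754775 -0.26346084  0.05535995]
t 28.25 pos [0.4744 0.202  0.2647] F [ 0.17  0.3  -3.45] w 0.0461
need rows 11.61 total [ 0.777 11.61  -0.922] [ 3.395 -6.132  0.057]
```

View pics/wrist11.png

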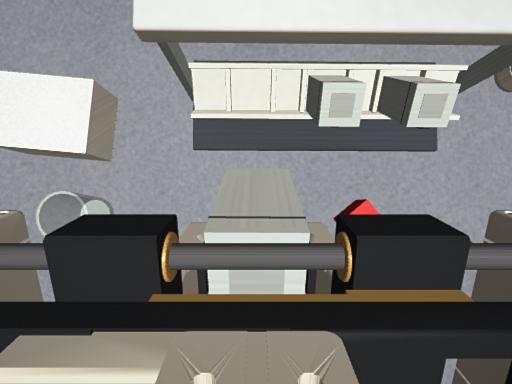

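>>> carry_out --pt "0 0.6 -0.1 0.2 -0.6 0" --pt "0 0.9 -0.1 0.3 -0.6 0" --pt "0 1 -0.1 0.3 -0.6 0" --pt "0 1 0 0.3 -0.6 0" --pt "0 1 0 0.3 -0.6 0"

```text
t: 28.8
eef_pos: [0.4733, 0.0211, 0.2649]
ee_rot: [-3.023, 1.498, 0.003]
force: [1.1, -0.1, -3.7]
width: 0.0457
```

>>> carry_out --pt "0 1 0 0.3 -0.6 0" --pt "0 1 0 0.3 -0.6 0" --pt "0 1 0 0.3 -0.6 0" --pt "0 1 0 0.3 -0.5 0" --pt "0 0.8 0 0.2 -0.3 0"

```text
t: 29.3
eef_pos: [0.4405, -0.1787, 0.2573]
ee_rot: [-0.033, 1.449, 2.887]
force: [0.7, -0.2, -4.3]
width: 0.046
```

```bash
python3 - <<'E'
from h import *
st(); go(*place(.1))
E
```

```text
29.3 [ 0.4405 -0.1787  0.2573] [ 0.74 -0.22 -4.31] [-0.16 -0.52 -0.01] 0.046 q [ 0.    0.09 -0.27 -0.03 -1.34  1.36]
[[-0.118, -0.22, -0.968], [0.031, -0.975, 0.218], [-0.993, -0.004, 0.122]]
t 29.3 pos [ 0.4405 -0.1787  0.2573] F [ 0.74 -0.22 -4.31] w 0.046
need rows 2.41 total [ 2.392  1.708 -2.412] [ 0.516 -0.222 -0.063]
```

>>> carry_out --pt "0 0.6 -0.8 0.2 -0.1 0" --pt "0.2 0.6 -0.8 0.2 -0.1 0" --pt "0.3 0.4 -0.6 0.1 0 0" --pt "0.2 0.1 -0.2 0 0 0" --pt "0 0 0 0 0 0"

```text
t: 29.8
eef_pos: [0.5123, -0.2772, 0.207]
ee_rot: [0.031, 1.426, 2.902]
force: [-1.9, 0.4, -6.0]
width: 0.0454
```

```bash
python3 - <<'E'
from h import *
st(); go(*place(.1)); go(*place(.02))
from station import cams
import cv2
for n in ("wrist","side","top"):
    f=cams.grab_frame(n); a=f["pixels"][:,:,::-1]
    if n=="side": a=cv2.resize(a[90:270,230:470],None,fx=3.3,fy=3.3,interpolation=cv2.INTER_CUBIC)
    if n=="top": a=cv2.resize(a[130:270,270:430],None,fx=4,fy=4,interpolation=cv2.INTER_CUBIC)
    cv2.imwrite(f"pics/{n}12.png",a)
E
```

```text
29.8 [ 0.5123 -0.2772  0.207 ] [-1.87  0.41 -6.01] [-0.26 -0.27 -0.02] 0.0454 q [-0.17  0.31 -0.11 -0.01 -1.3   1.47]
[[-0.14, -0.267, -0.953], [0.034, -0.964, 0.265], [-0.99, 0.005, 0.144]]
t 29.8 pos [ 0.5123 -0.2772  0.207 ] F [-1.87  0.41 -6.01] w 0.0454
need rows 1.43 total [ 1.428 -0.305  0.   ] [-0.189  0.104 -0.093]
t 29.8 pos [ 0.5123 -0.2772  0.207 ] F [-1.87  0.41 -6.01] w 0.0454
need rows 3.41 total [ 3.408 -0.314 -0.289] [-0.189  0.104 -0.093]
```

View pics/side12.png

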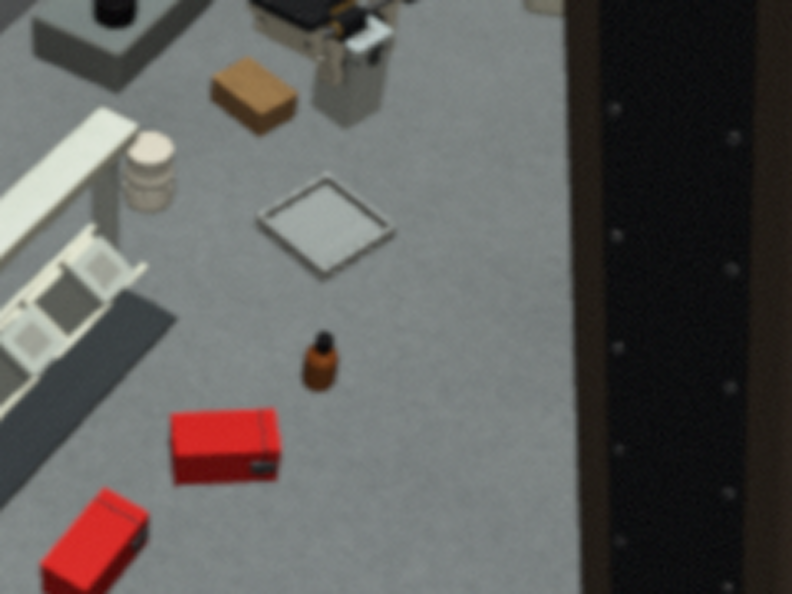

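View pics/wrist12.png

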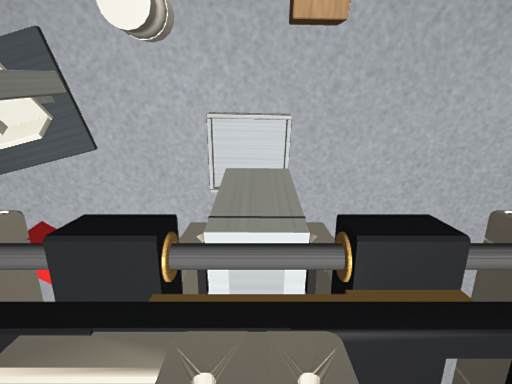

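```bash
python3 - <<'E'
from h import *
f=np.load("pics/w2.npy",allow_pickle=True).item(); H=np.array(f["hand_eye"])
p=np.array([.5123,-.2772,.207]); r=R.from_euler('xyz',[.031,1.426,2.902])
def onw(u,v,z):
    d=np.array([(u-f["cx"])/f["fx"],-(v-f["cy"])/f["fy"],-1]); d=r.apply(H[:3,:3]@d); o=p+r.apply(H[:3,3]); return (o+d*(z-o[2])/d[2])
a,b=onw(208,115,.018),onw(291,115,.018); print(a,b,np.linalg.norm(a-b))
e=(a-b)/np.linalg.norm(a-b); print("yaw",np.degrees(np.arctan2(-e[0],e[1]))); n=np.array([e[1],-e[0],0]); print("centre",(a+b)/2-n*.05, (a+b)/2+n*.05)
def pt(t): c=(t-H[:3,3])@H[:3,:3]; return np.array([f["cx"]+f["fx"]*c[0]/-c[2], f["cy"]+f["fy"]*c[1]/c[2]])
for x,y,z in [(.023,.023,0),(.023,-.023,0),(.023,.023,.078),(.023,-.023,.078),(.023,.023,.092),(.023,-.023,.092)]: print((x,y,z),pt(tinR.apply([x,y,z])+tinP).round(1))
E
```

```text
[ 0.57386555 -0.23774041  0.018     ] [ 0.54805834 -0.33069307  0.018     ] 0.09646869231106732
yaw -15.516688833744128
centre [ 0.51278432 -0.27084079  0.018     ] [ 0.60913958 -0.29759269  0.018     ]
(0.023, 0.023, 0) [226.2 169.7]
(0.023, -0.023, 0) [288.6 170. ]
(0.023, 0.023, 0.078) [209.4 219.1]
(0.023, -0.023, 0.078) [305.3 219.5]
(0.023, 0.023, 0.092) [204.2 234.2]
(0.023, -0.023, 0.092) [310.4 234.7]
```

```bash
python3 - <<'E'
import cv2
a=cv2.imread("pics/wrist12.png")[105:245,190:330]; cv2.imwrite("pics/w12z.png",cv2.resize(a,None,fx=4,fy=4,interpolation=cv2.INTER_CUBIC))
E
```

```text
(no output)
```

View pics/w12z.png

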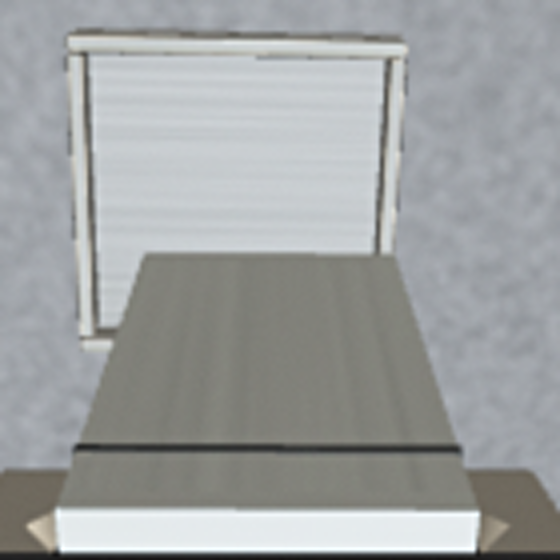

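View pics/top12.png

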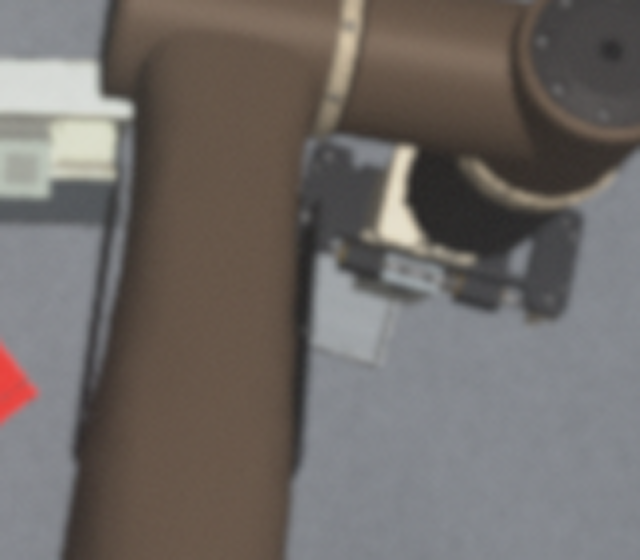

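```bash
sed -i 's/tc=np.array(\[.5115,-.266\])/tc=np.array([.512,-.268])/' h.py; python3 - <<'E'
from h import *
st(); go(*place(.03))
E
```

```text
29.95 [ 0.5125 -0.2759  0.2101] [-1.11  0.41 -4.17] [-0.14 -0.26  0.03] 0.0459 q [-0.17  0.3  -0.11 -0.01 -1.3   1.47]
[[-0.137, -0.265, -0.954], [0.033, -0.964, 0.263], [-0.99, 0.004, 0.141]]
t 29.95 pos [ 0.5125 -0.2759  0.2101] F [-1.11  0.41 -4.17] w 0.0459
need rows 3.23 total [ 3.235 -0.236 -0.279] [-0.155  0.05  -0.093]
```

>>> carry_out --pt "0.7 -0.1 -0.05 -0.1 0 -0.1" --pt "0.9 -0.1 -0.08 -0.05 0 0" --pt "0.9 0 -0.08 0 0 0" --pt "0.5 0 -0.05 0 0 0" --pt "0.1 0 0 0 0 0"

```text
t: 30.45
eef_pos: [0.5114, -0.2631, 0.0911]
ee_rot: [-0.034, 1.447, 2.855]
force: [-0.1, 0.2, -3.7]
width: 0.0457
```

```bash
python3 - <<'E'
from h import *
st(); go(*place(.007))
from station import cams
import cv2
f=cams.grab_frame("side"); a=f["pixels"][:,:,::-1]; a=cv2.resize(a[90:240,250:450],None,fx=4,fy=4,interpolation=cv2.INTER_CUBIC); cv2.imwrite("pics/side13.png",a)
E
```

```text
30.45 [ 0.5114 -0.2631  0.0911] [-0.1   0.18 -3.69] [-0.2  -0.34 -0.  ] 0.0457 q [-0.15  0.39 -0.28 -0.02 -1.03  1.48]
[[-0.119, -0.25, -0.961], [0.035, -0.968, 0.248], [-0.992, -0.004, 0.124]]
t 30.45 pos [ 0.5114 -0.2631  0.0911] F [-0.1   0.18 -3.69] w 0.0457
need rows 0.85 total [ 0.846  0.081 -0.039] [ 0.085 -0.192 -0.005]
```

View pics/side13.png

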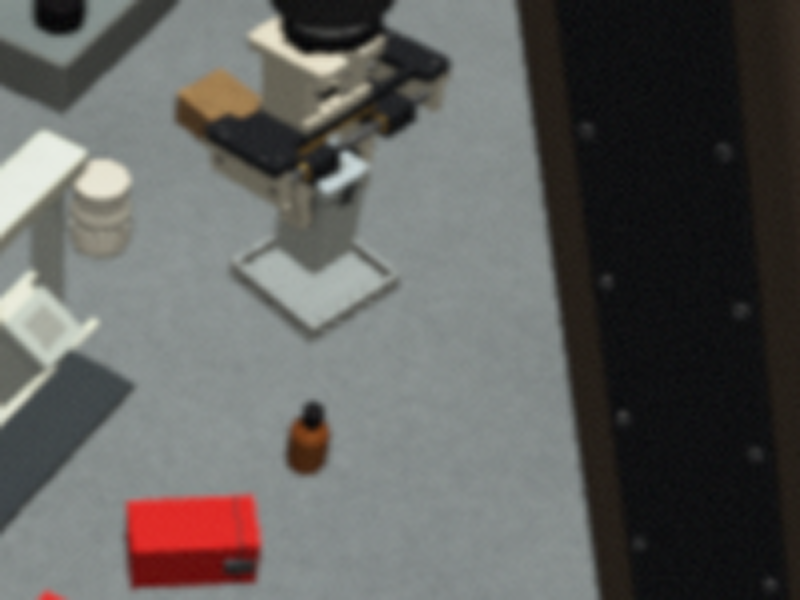

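>>> carry_out --pt "0.3 0.06 -0.03 0.05 -0.15 0" --pt "0.25 0.02 -0.02 0 0 0" --pt "0.15 0 0 0 0 0" --pt "0.05 0 0 0 0 0"

```text
t: 30.9
eef_pos: [0.5121, -0.266, 0.0645]
ee_rot: [-0.028, 1.444, 2.86]
force: [-0.8, 0.5, -4.4]
width: 0.0457
```

```bash
python3 - <<'E'
from h import *
st(); go(*place(.005))
E
```

```text
30.9 [ 0.5121 -0.266   0.0645] [-0.79  0.52 -4.36] [-0.25 -0.45  0.04] 0.0457 q [-0.15  0.42 -0.29 -0.02 -0.98  1.48]
[[-0.121, -0.252, -0.96], [0.035, -0.968, 0.249], [-0.992, -0.003, 0.126]]
t 30.9 pos [ 0.5121 -0.266   0.0645] F [-0.79  0.52 -4.36] w 0.0457
need rows 0.24 total [0.24  0.012 0.072] [ 0.061 -0.159 -0.012]
```

>>> carry_out --pt "0.12 0 0.02 0 -0.15 0" --pt "0.08 0 0.01 0 0 0" --pt "0.05 0 0 0 0 0"

```text
t: 31.2
eef_pos: [0.5104, -0.2658, 0.0555]
ee_rot: [-0.023, 1.435, 2.865]
force: [-2.4, 5.4, 17.7]
width: 0.0458
```

```bash
python3 - <<'E'
from h import *
st(); go(*place(.005))
E
```

```text
31.2 [ 0.5104 -0.2658  0.0555] [-2.38  5.41 17.67] [ 2.44  1.94 -0.36] 0.0458 q [-0.15  0.44 -0.3  -0.02 -0.97  1.48]
[[-0.13, -0.251, -0.959], [0.037, -0.968, 0.248], [-0.991, -0.003, 0.136]]
t 31.2 pos [ 0.5104 -0.2658  0.0555] F [-2.38  5.41 17.67] w 0.0458
need rows 0.07 total [0.011 0.006 0.059] [ 0.065 -0.022 -0.018]
```

>>> carry_out --pt "-0.02 0 0 0 0 0" --pt "0 0 0 0 0 0"

```text
t: 31.4
eef_pos: [0.5108, -0.2659, 0.0566]
ee_rot: [-0.023, 1.435, 2.865]
force: [-0.4, -0.0, -3.9]
width: 0.0458
```

>>> carry_out --pt "0 0 0 0 0 0" --pt "0 0 0 0 0 0" --pt "0 0 0 0 0 0" --pt "0 0 0 0 0 0" --pt "0 0 0 0 0 0" --hand 0

```text
t: 31.9
eef_pos: [0.5124, -0.2667, 0.0583]
ee_rot: [-0.018, 1.439, 2.871]
force: [-1.0, -0.2, 1.4]
width: 0.0802
```

```bash
python3 - <<'E'
from h import *
st()
from station import cams
import cv2
for n in ("wrist","side"):
    f=cams.grab_frame(n); a=f["pixels"][:,:,::-1]
    if n=="side": a=cv2.resize(a[90:240,250:450],None,fx=4,fy=4,interpolation=cv2.INTER_CUBIC)
    cv2.imwrite(f"pics/{n}14.png",a)
E
```

```text
31.9 [ 0.5124 -0.2667  0.0583] [-1.02 -0.19  1.39] [-0.19 -0.25  0.01] 0.0802 q [-0.15  0.43 -0.3  -0.02 -0.97  1.48]
[[-0.127, -0.25, -0.96], [0.035, -0.968, 0.248], [-0.991, -0.002, 0.131]]
```

View pics/side14.png

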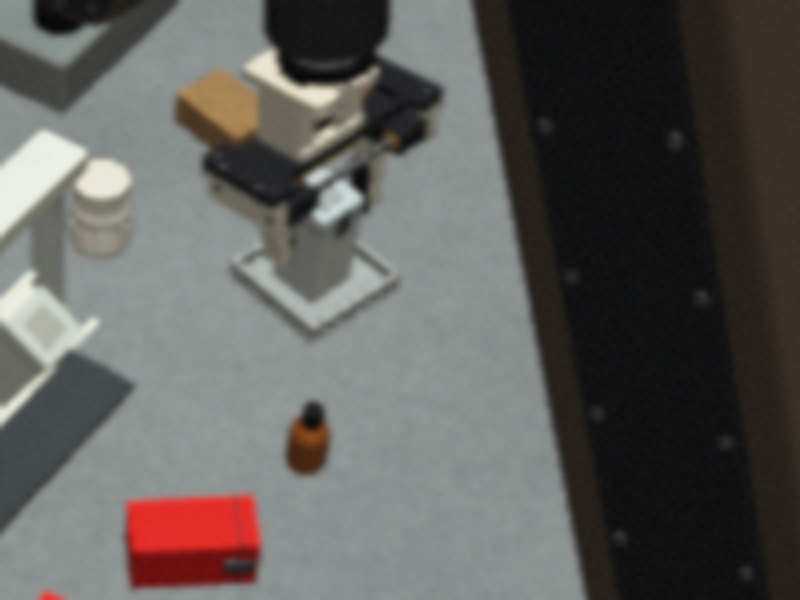

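View pics/wrist14.png

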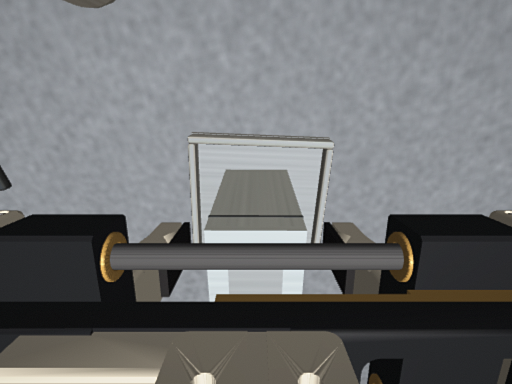

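>>> carry_out --pt "0 0 0 0 0 0" --pt "0 0 0 0 0 0" --pt "-0.3 0 0 0 0 0" --pt "-0.6 0 0 0 0 0" --pt "-0.9 0 0 0 0 0"

```text
t: 32.5
eef_pos: [0.5182, -0.2684, 0.128]
ee_rot: [-0.016, 1.429, 2.872]
force: [1.5, -0.4, -0.3]
width: 0.0876
```

>>> carry_out --pt "-1 0 0 0 0 0" --pt "-1 0 0.3 0 0 0" --pt "-0.8 0.6 0.6 0 0 0" --pt "-0.2 1 0.8 0 0 0" --pt "0 1 0.8 0 0 0"

```text
t: 33.0
eef_pos: [0.4174, -0.3487, 0.2744]
ee_rot: [0.006, 1.439, 2.902]
force: [0.4, -1.3, -0.5]
width: 0.0877
```

>>> carry_out --pt "0 0.8 0 0 0 0" --pt "0 0.8 0 0 0 0" --pt "0 0.5 0 0 0 0" --pt "0 0 0 0 0 0" --pt "0 0 0 0 0 0"

```text
t: 33.5
eef_pos: [0.3907, -0.4362, 0.2837]
ee_rot: [0.034, 1.448, 2.924]
force: [0.1, 0.3, -0.8]
width: 0.0877
```

```bash
python3 - <<'E'
from h import *
st()
from station import cams
import cv2
for n in ("top","side"):
    f=cams.grab_frame(n); a=f["pixels"][:,:,::-1]
    cv2.imwrite(f"pics/{n}16f.png",a)
    if n=="side": a=cv2.resize(a[100:300,130:370],None,fx=3.3,fy=3.3,interpolation=cv2.INTER_CUBIC)
    else: a=cv2.resize(a[130:260,170:420],None,fx=3.2,fy=3.2,interpolation=cv2.INTER_CUBIC)
    cv2.imwrite(f"pics/{n}16.png",a)
E
```

```text
33.5 [ 0.3907 -0.4362  0.2837] [ 0.14  0.34 -0.77] [-0.18 -0.25  0.07] 0.0877 q [-0.48  0.25 -0.04  0.03 -1.41  1.8 ]
[[-0.119, -0.248, -0.961], [0.026, -0.969, 0.247], [-0.993, 0.004, 0.122]]
```

View pics/side16.png

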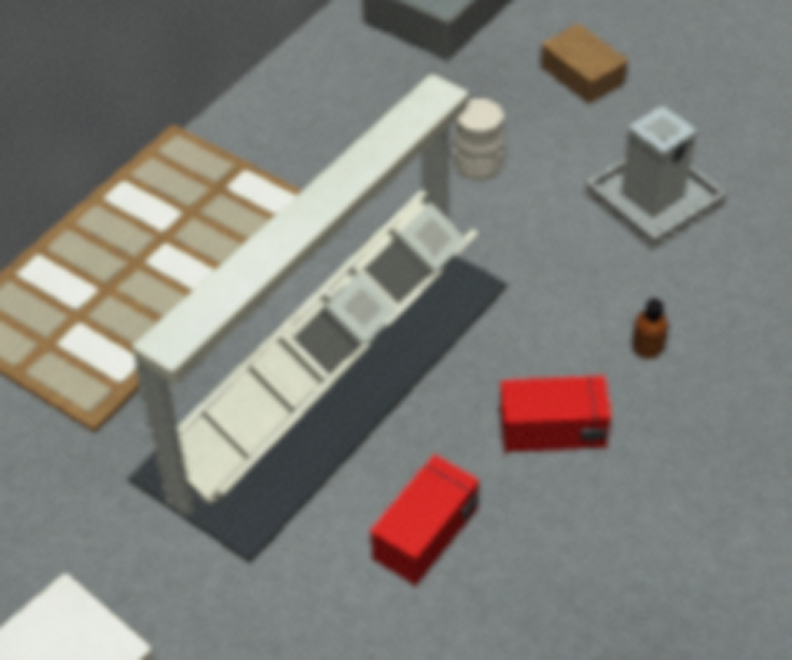

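View pics/top16.png

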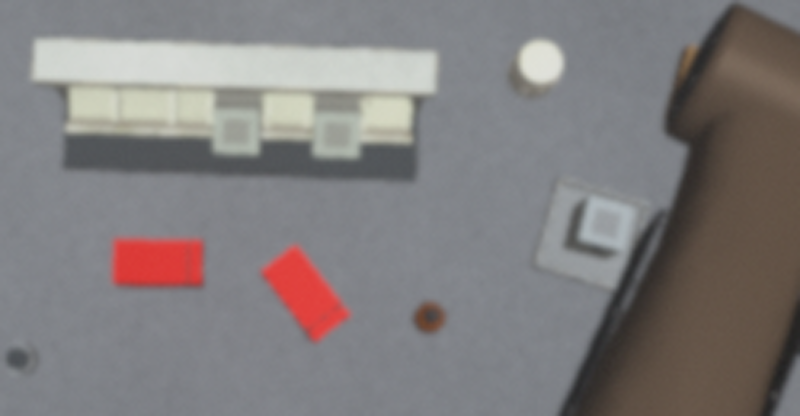

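```bash
python3 - <<'E'
from h import *
p=onz("top",359.4,199.7,.097); print(p, R.from_euler('z',-tyaw).apply(p-[*tc,0])[:2])
print([ (onz("top",170+u/3.2,130+v/3.2,.1347)-cw([-.046,y,.1347])).round(4) for u,v,y in[(236,132,0),(337,135,-.1)]])
st(); print(arm.job_done())
E
```

```text
[ 0.51271683 -0.26830284  0.097     ] [ 0.00077078 -0.00010699]
[array([-0.004 , -0.0004,  0.    ]), array([-0.004 , -0.0006,  0.    ])]
33.6 [ 0.3911 -0.4356  0.2835] [-0.28  0.68  0.29] [-0.15 -0.24 -0.  ] 0.0874 q [-0.48  0.25 -0.04  0.03 -1.41  1.8 ]
[[-0.119, -0.247, -0.962], [0.026, -0.969, 0.246], [-0.993, 0.004, 0.122]]
the job is handed in; nothing more can be done
None
```

I lifted the three canisters in order from the robot's left to its right, putting each one back before the next. The left one (canister_1) was the heavy one, and it now stands in the tray. The job was handed in at 33.6 s.

- **Weights:** canister_1 pulled about 4.4–5 N on the wrist. The middle one pulled about 1.5 N and the right one about 1.6–2.6 N, with roughly ±0.8 N of noise on the readings. The wrist moment gave the same answer: 2.05 N m for canister_1 against 1.62 and 1.66 N m for the others.
- **Last checks:** in the final pictures canister_1 stands upright with its top within about 1 mm of the tray centre. Both light ones sit in their pockets. Their tops measured 4 mm nearer the robot than the rack fit, inside the 14 mm limit. The top camera alone had put the rack about 3 mm nearer too, so most of this is probably calibration. The gripper was open and clear of everything.
- **Not fully checked:** the jar, dropper, carton and objective look unmoved. I did not measure any of the bystanders again, and the beaker and tissue box were not fully in the last crops I viewed.
- **What did not go smoothly:**
  - The first approach brought the last joint right to its range limit, at about -3.03. I turned the gripper half a turn and leaned it about 22°, not the suggested 25–30°, to stay within joint ranges.
  - Re-seating the canisters pressed them on the pocket floor with up to about 56 N at the wrist. That is under the 120 N wrist limit, and the load went through the fingers.

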